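# Swap the battery packs at the boat charger

### The arm

A 7-joint arm with a two-finger parallel gripper is mounted at the origin on the work surface; the furniture and walls round the work are solid. World frame = base frame: x ahead of the robot, y to its left, z up, the work surface at z = 0. Lengths are in m, angles in rad, forces in N, time in s.
With the tool pointing down it reaches from about 0.375 to 0.925 m from the base axis. Payload 3.1 kg.
Tool frame: the origin (TCP) lies between the finger pads; the fingertips stand 14 mm ahead of it and the grasp point (between the pads) lies 5 mm behind it; z points along the fingers, x is the direction in which the jaws open and shut, and the axes are right-handed (so a half turn about z gives the same grasp; the last joint's range is limited). The gripper opens to 85 mm and grips with 20 to 120 N. Pads are 22 mm wide; open, the fingers measure 114 mm over their backs; the gripper's body (76 mm by 85 mm) begins 54 mm behind the grasp point. The pads swing forward as they close: fully open they stand 13 mm farther back than shut.
Start: joints at [-1.448, 0.383, 0.044, 1.598, -0.018, 1.161, -0.05], TCP at [0.142, 0.634, 0.211] pointing down, gripper open.
Joint ranges: [-2.61, 2.61], [-0.41, 2.15], [-1.48, 1.57], [0, 2.5], [-1.57, 4.71], [0.05, 1.97], [-2.85, 2.85]. Speed limits (rad/s): [2.79, 2.79, 3.14, 3.14, 3.14, 3.14, 3.14].

### API

Orientations are given as [roll, pitch, yaw] about the fixed x, y, z axes, in that order (R = Rz(yaw) Ry(pitch) Rx(roll)).
In Python, from workcell import * gives the robot as it stands.
- The arm moves only by the tool servo_tool, never from a script. Its argument "motion" is a list of rows, each an object of numbers: "dx", "dy", "dz": the shift along the tool's x, y, z in m; "ax", "ay", "az": the turn, a rotation vector about the tool's x, y, z in rad; "grip": the opening, from -1 (shut) to 1 (fully open), so that 0 is half open. In form: [{"dx": .., "dy": .., "dz": .., "ax": .., "ay": .., "az": .., "grip": ..}, ...]. A call has exactly 5 rows; each row is the pose to reach, as a shift and turn from the pose commanded when the call began, along the tool's axes at that moment; what a row does not reach only later rows make up. A row lasts 1/10 s, in which the tool goes at most 50 mm and 8.59 degrees, less where a joint would pass 70% of its speed; a pose out of reach is approached as far as the arm can. A call with a gripper value outside its range is refused whole. The fingers move at their own pace and stop on an object; "newtons" is the grip in N (left out, the last holds). Time passes only in rows, so rows that repeat a pose let the fingers close, or fill a call up. It gives the time, the measured TCP pose, the force and the opening at its end, in the units of the state.
- sense(): the state, without advancing time (a new reading comes with each control period).
- capture(name): name is "side" or "top"; returns a dict with "frame" (384x512x3 uint8, blue, green, red), "depth" (384x512 float32, m along the optical axis (not along the pixel's ray), 0 where there is no reading), "vertical_fov" (degrees; the focal length in pixels is half the picture's height over the tangent of half this angle, whatever the lens; pixels are square), "cx", "cy" (the principal point, pixels), "k1" (the pictures are not rectified: a ray, as slopes to the right and down, at radius r is drawn at 1 + k1 r^2 times it, then the intrinsics apply), "extrinsics" (4x4, takes a point from camera to world coordinates). Camera axes: x right, y down, z forward; pixel columns grow to the right and rows downward; lengths in m; the calibration is good to about 2 mm. A picture is of the moment at which its call begins.
- sign_off(): hands the job in, once; it reports no verdict.
The state is a dict: "time": time; "joint_pos": joint angles; "joint_vel": joint speeds; "joint_efforts": joint torques, N m; "tool_pos": TCP position; "orientation": TCP orientation; "force": force on the tool from outside, world axes, zero at the start; "ft_torque": the same for the moment, N m; "gripper_width": finger opening in m.
Only numpy, scipy, OpenCV 4.12 (cv2) and the standard library are available. Lean on these libraries where they do the work, as an engineer would, in place of code of your own. Each camera call takes 0.05 s, during which the arm holds its last target.

### The job

The battery with the green cap is charged and the one with the red cap is flat: take the green one out of the grey charger and slide it nose first, fully home, into the slot of the plywood field box, and slide the red one nose first, fully home, into the charger. Leave all the other things on the table standing where they are.

Things in the scene. Friction and masses are not known exactly. Their poses are not given: they have to be found in the camera images.
- charger: Grey charger with a black-rimmed mouth and three small green lights in front and a flat level top: fixed; 95 deep (x) x 74.4 wide x 74.4 high mm, with one level slot open at the front (-x) face only, on its centre line. Origin: centre of its underside; +x points into the slot (away from the robot), z up. The docks may have swapped places.
- charger_mouth (a point): Middle of the charger slot's floor line at the front face, 47.5 mm from the body's origin towards -x and 45 mm above the table; axes as the charger's. Slot: 56.4 wide, 20.4 high, 75 deep, floor level and 45 mm above the table; the first 8 mm of the mouth flare outward by 3 mm on all four sides.
- charger_end (a point): Middle of the floor line at the slot's closed end (75 mm behind the mouth). Axes as the charger's.
- field_box: Plywood field box with an aluminium-rimmed mouth and a low black carry handle (15 mm high) at the back of its top: fixed; 95 deep (x) x 74.4 wide x 74.4 high mm, with one level slot open at the front (-x) face only, on its centre line. Origin: centre of its underside; +x points into the slot (away from the robot), z up. The docks may have swapped places.
- field_box_mouth (a point): Middle of the field box slot's floor line at the front face, 47.5 mm from the body's origin towards -x and 45 mm above the table; axes as the field box's. Slot: 56.4 wide, 20.4 high, 75 deep, floor level and 45 mm above the table; the first 8 mm of the mouth flare outward by 3 mm on all four sides.
- field_box_end (a point): Middle of the floor line at the slot's closed end (75 mm behind the mouth). Axes as the field box's.
- green_pack: rigid flat battery pack, 110 long (x) x 54 wide (y) x 18 thick (z) mm, 84 to 156 g, dark blue with brass contacts on its nose (+x end) and a green cap on its tail (-x end). Origin: centre of its underside. At the start it sits in the charger's slot, nose in, 1 to 4 mm short of the slot's end, so that about 35 mm of the tail stands out; only light sliding friction holds it.
- green_pack_nose (a point): Centre of the green pack's nose face (x = +55 mm, mid-thickness).
- red_pack: rigid flat battery pack, 110 long (x) x 54 wide (y) x 18 thick (z) mm, 84 to 156 g, dark blue with brass contacts on its nose (+x end) and a red cap on its tail (-x end). Origin: centre of its underside. At the start it lies flat on the table between the robot and the docks, nose roughly away from the robot; one paint pot stands close beside its left (+y) side, at any place from x = -45 to 20 mm, so it may block a finger at the tail.
- red_pack_nose (a point): Centre of the red pack's nose face (x = +55 mm, mid-thickness).
- red_pot: Bystander, loose: small paint pot with a red cap, 33 mm across, 34 tall, standing near the red pack. Origin: centre of its underside.
- yellow_pot: Bystander, loose: small paint pot with a black cap and a yellow body, 33 mm across, 34 tall, standing near the red pack. Origin: centre of its underside.
- jar: Bystander, loose: clear screw-top jar of wood bits, 92 mm across, 167 tall, behind the middle of the work area. Origin: centre of its underside.
- glue: Bystander, loose: white glue bottle with a green cap, 30 mm across, 61 tall, near the jar. Origin: centre of its underside.
- spray: Bystander, loose: spray can, 43 mm across, 121 tall, at the left. Origin: centre of its underside.
- mug: Bystander, fixed to the table: white mug with dark stripes, 86 mm across (120 with its handle), 90 tall, at the near left. Origin: centre of its underside.
- tape: Bystander, fixed to the table: roll of masking tape lying flat, 68 mm across, 18 tall, at the near left. Origin: centre of its underside.
- sander: Bystander, loose: brown sanding block, 28x70x16 mm, lying at the near right. Origin: centre of its underside.
- pliers: Bystander, fixed to the table: pliers with red handles, 38x151x10 mm, lying at the near right. Origin: centre of its underside.
Mind the look-alikes: they are no part of the job. What is shaped like the charger but pink or yellow is not meant.

How it is judged:
At the end, for the whole second after the job is handed in: The green-capped pack lies at rest in the field box's slot and the red-capped pack at rest in the charger's slot, each nose first with its nose within 6 mm of the slot's end and in line with the slot (within 4 degrees, 5 mm) (x of green_pack_nose in the frame of field_box_end between -0.006 and 0.004 m and y of green_pack_nose in the frame of field_box_end between -0.005 and 0.005 m and z of green_pack_nose in the frame of field_box_end between 0.004 and 0.016 m and angle between the x axis of green_pack and the x axis of field_box, either way round below 0.07 rad and linear speed of each of green_pack, red_pack below 0.02 m/s and x of red_pack_nose in the frame of charger_end between -0.006 and 0.004 m and y of red_pack_nose in the frame of charger_end between -0.005 and 0.005 m and z of red_pack_nose in the frame of charger_end between 0.004 and 0.016 m and angle between the x axis of red_pack and the x axis of charger, either way round below 0.07 rad); the robot touches nothing.
It fails at once if a bystander (paint pots, jar, glue, spray can, sanding block) is shifted by more than 20 mm or knocked over (distance of any of red_pot, yellow_pot, jar, glue, spray, sander from where it was at the start of the episode above 0.02 m or angle between any of red_pot, yellow_pot, jar, glue, spray, sander's own z axis and vertical above 0.4 rad).
It also fails if it takes over 72 s, if anything falls off the work surface, if the arm or the gripper's body presses on something with over 40 N, if the wrist force passes 120 N, or if a joint passes its speed limit or range.

## Working session

There is one attempt and no reset: what is moved stays moved. The work goes in short steps, Python scripts to look and compute and a tool call to move; the robot and the scene stay as the last step left them, time stands still between calls to the robot, and variables do not carry over. Pictures are saved under pics/ and viewed, and the job is handed in when it is done.

Besides the shell and the picture viewer there is one more tool, called after ">>>" by a JSON object that holds its "method" and its "body", one argument or row to a line. servo_tool: Moves the arm, as the interface text tells. Its arguments: {"type":"object","properties":{"motion":{"type":"array"},"newtons":{"type":"number"}},"required":["motion"]}

```bash
ls; mkdir -p pics; python3 - <<'E'
from workcell import *
import cv2,pickle
print(sense())
for n in("side","top"):
    c=capture(n); cv2.imwrite(f"pics/{n}0.png",c["frame"]); pickle.dump(c,open(f"{n}0.pkl","wb"))
    print({k:v for k,v in c.items() if k not in("frame","depth")})
E
```

```text
pics
{'time': 0.0, 'joint_pos': array([-1.44781373,  0.38386055,  0.04382595,  1.59958133, -0.01789625,
        1.16117119, -0.04990069]), 'joint_vel': array([ 0.00047513, -0.00038571,  0.00125497,  0.00080241, -0.00042457,
        0.00031917,  0.00191482]), 'joint_efforts': array([ 1.32572848e-05, -4.33463395e+01,  1.02412775e+00, -2.49513316e+01,
        1.05307507e-02,  1.13244707e-02,  1.57521750e-06]), 'tool_pos': array([0.1421331 , 0.63325319, 0.20946717]), 'orientation': array([3.14144992e+00, 2.62421304e-03, 1.35010142e+00]), 'force': array([-0.03922482, -0.58024884, -0.19548207]), 'ft_torque': array([-0.02415636,  0.0109357 ,  0.03800032]), 'gripper_width': 0.08540189204539966}
{'vertical_fov': 50.40859146690623, 'cx': 249.6150928658843, 'cy': 194.38044594896652, 'k1': -0.12066865183405774, 'extrinsics': array([[-0.9706373 , -0.17033113,  0.16985446,  0.22269043],
       [-0.24040652,  0.6627071 , -0.70924185,  1.14548   ],
       [ 0.00824221, -0.72925071, -0.68419695,  1.15980497],
       [ 0.        ,  0.        ,  0.        ,  1.        ]])}
{'vertical_fov': 44.46886087288431, 'cx': 252.98813330670802, 'cy': 191.5538294195966, 'k1': 0.002662441086362248, 'extrinsics': array([[-2.89620078e-02, -9.86112042e-01,  1.63536670e-01,
         1.97056420e-01],
       [-9.99580228e-01,  2.84482362e-02, -5.48318664e-03,
         3.97180345e-03],
       [ 7.54706544e-04, -1.63626826e-01, -9.86522018e-01,
         1.66949928e+00],
       [ 0.00000000e+00,  0.00000000e+00,  0.00000000e+00,
         1.00000000e+00]])}
```

View pics/top0.png

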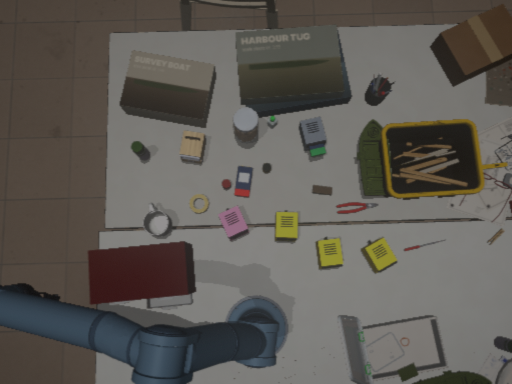

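View pics/side0.png

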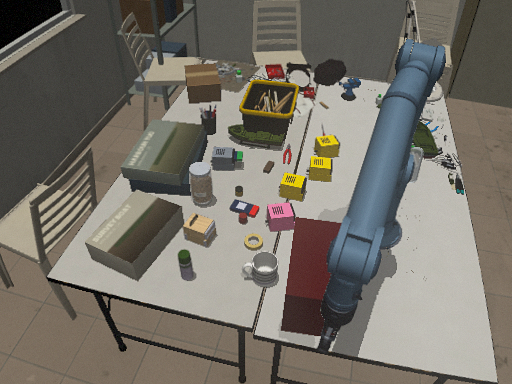

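The grey charger is at top px (313,132) with the green tail at (317,152). The plywood box is at (193,146) and the red pack at (243,181). The red pot is at (226,184) and the black-capped pot at (266,168). The look-alikes are pink (233,222) and yellow (287,225), (330,252), (380,255). I'll confirm in enlarged crops.

```bash
cat > h.py <<'E'
import numpy as np,cv2,pickle
def K(c):
    f=c["frame"].shape[0]/2/np.tan(np.radians(c["vertical_fov"])/2); return f
def ray(c,u,v):
    f=K(c); d=np.array([(u-c["cx"])/f,(v-c["cy"])/f]); x=d.copy()
    for _ in range(20): x=d/(1+c["k1"]*(x@x))
    E=c["extrinsics"]; return E[:3,3],E[:3,:3]@np.array([x[0],x[1],1])
def onz(c,u,v,z):
    o,d=ray(c,u,v); return o+d*(z-o[2])/d[2]
def proj(c,p):
    E=c["extrinsics"]; q=E[:3,:3].T@(np.asarray(p)-E[:3,3]); x=q[:2]/q[2]; x=x*(1+c["k1"]*(x@x)); f=K(c)
    return x[0]*f+c["cx"],x[1]*f+c["cy"]
def cloud(c):
    # world points for every pixel
    f=K(c);h,w=c["depth"].shape
    v,u=np.mgrid[:h,:w].astype(float); d=np.stack([(u-c["cx"])/f,(v-c["cy"])/f],-1); x=d.copy()
    for _ in range(20): x=d/(1+c["k1"]*(x**2).sum(-1,keepdims=True))
    P=np.concatenate([x,np.ones((h,w,1))],-1)*c["depth"][...,None]
    E=c["extrinsics"]; return P@E[:3,:3].T+E[:3,3]
E
python3 - <<'E'
from h import *
t=pickle.load(open("top0.pkl","rb"));s=pickle.load(open("side0.pkl","rb"))
a=cv2.resize(t["frame"][100:210,170:350],None,fx=4.4,fy=4.4,interpolation=cv2.INTER_CUBIC)
cv2.imwrite("pics/tc.png",a)
a=cv2.resize(s["frame"][135:255,170:330],None,fx=4.8,fy=4.8,interpolation=cv2.INTER_CUBIC)
cv2.imwrite("pics/sc.png",a)
for n,u,v in [("charger",313,132),("greencap",317,152),("box",193,146),("red",243,181),("rpot",226,184),("ypot",266,168)]:
    print(n,cloud(t)[v,u])
E
```

```text
charger [ 0.6685762  -0.22246457  0.07105515]
greencap [ 0.59899181 -0.23474462  0.05824438]
box [0.62998921 0.20064554 0.07074039]
red [0.50848198 0.02926993 0.0266108 ]
rpot [0.49887211 0.08981212 0.0293473 ]
ypot [ 0.55046762 -0.0536601   0.04008221]
```

View pics/tc.png

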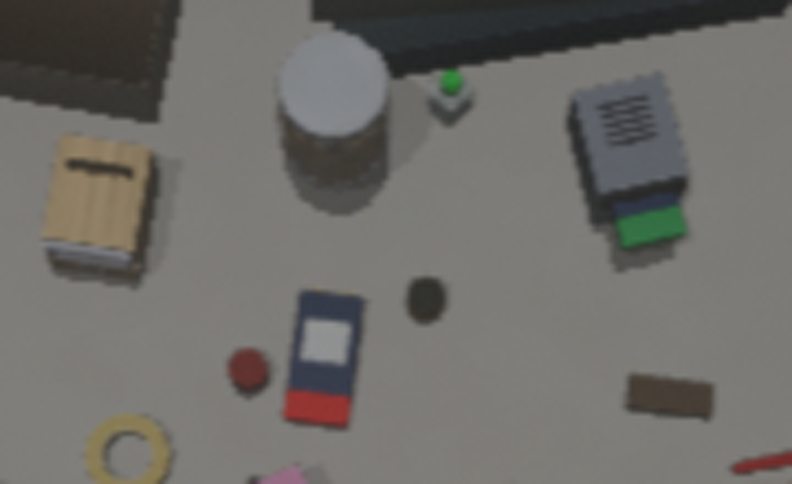

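View pics/sc.png

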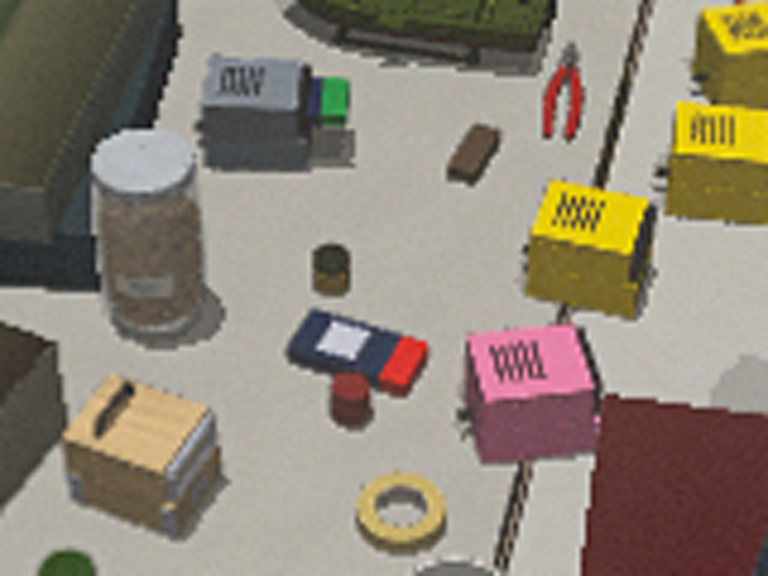

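```bash
cat >> h.py <<'E'
def rect(c,mask,z):
    v,u=np.nonzero(mask)
    P=np.array([onz(c,a,b,z)[:2] for a,b in zip(u,v)],np.float32)
    # boundary at pixel corners
    Q=np.array([onz(c,a+i,b+j,z)[:2] for a,b in zip(u,v) for i in(-.5,.5) for j in(-.5,.5)],np.float32)
    return P.mean(0),cv2.minAreaRect(P*1000),cv2.minAreaRect(Q*1000)
E
python3 - <<'E'
from h import *
for n in("top","side"):
    c=pickle.load(open(n+"0.pkl","rb")); W=cloud(c); Z=W[...,2]
    hsv=cv2.cvtColor(c["frame"],cv2.COLOR_BGR2HSV)
    H,S,V=[hsv[...,i].astype(int) for i in range(3)]
    for nm,(x,y) in dict(charger=(.67,-.22),box=(.63,.2)).items():
        m=(abs(W[...,0]-x)<.09)&(abs(W[...,1]-y)<.08)&(Z>.066)&(Z<.084)
        print(n,nm,m.sum(),np.median(Z[m]),*rect(c,m,.0744)[1:])
    reg=(abs(W[...,0]-.55)<.25)&(abs(W[...,1])<.3)
    g=reg&(H>50)&(H<80)&(S>120)&(Z>.03)&(Z<.08)&(W[...,1]<-.1)
    print(n,"gcap",g.sum(),[np.round(np.percentile(Z[g],q),4) for q in(10,50,90)],*rect(c,g,.063)[1:])
    r=reg&((H<8)|(H>172))&(S>120)&(abs(W[...,0]-.49)<.08)&(abs(W[...,1]-.03)<.045)
    print(n,"rcap",r.sum(),np.median(Z[r]),*rect(c,r,.018)[1:])
    b=reg&(H>105)&(H<130)&(S>50)&(abs(W[...,0]-.51)<.09)&(abs(W[...,1]-.03)<.06)|r
    print(n,"red all",b.sum(),np.median(Z[b]),*rect(c,b,.018)[1:])
    cv2.imwrite(f"pics/m_{n}.png",(b*255).astype('uint8')[100:260,150:350])
    p=reg&(Z>.022)&(Z<.05)&(abs(W[...,0]-.5)<.03)&(abs(W[...,1]-.09)<.03)
    print(n,"rpot",p.sum(),np.median(Z[p]),rect(c,p,.034)[2])
    p=reg&(Z>.022)&(Z<.05)&(abs(W[...,0]-.55)<.03)&(abs(W[...,1]+.054)<.03)
    print(n,"ypot",p.sum(),np.median(Z[p]),rect(c,p,.034)[2])
E
```

```text
top charger 600 0.07430579854959773 ((653.291259765625, -224.1360626220703), (132.2129364013672, 75.74794006347656), 11.310187339782715) ((653.31982421875, -224.1421356201172), (136.51983642578125, 80.0711669921875), 11.312995910644531)
top box 545 0.07448387160693448 ((655.9081420898438, 203.8369903564453), (75.02190399169922, 138.23619079589844), 79.62151336669922) ((655.9417114257812, 203.8376007080078), (79.11094665527344, 142.33602905273438), 79.61012268066406)
top gcap 84 [np.float64(0.058), np.float64(0.0631), np.float64(0.0678)] ((601.3822631835938, -235.9973907470703), (21.779041290283203, 48.20428466796875), 12.670355796813965) ((601.3871459960938, -236.0032958984375), (26.104278564453125, 52.27610397338867), 9.93206787109375)
top rcap 93 0.017769786219582695 ((469.8399963378906, 35.0134162902832), (50.465240478515625, 23.723731994628906), 81.13897705078125) ((469.8454895019531, 35.01791763305664), (54.470218658447266, 27.75179100036621), 81.14027404785156)
top red all 234 0.017824998860803243 ((509.60272216796875, 28.814453125), (50.465240478515625, 104.20982360839844), 81
[... 1177 characters left out ...]
2307128906, 47.50128173828125), (60.83620834350586, 26.906208038330078), 81.79288482666016) ((468.8409729003906, 47.41091537475586), (67.47821044921875, 32.5735969543457), 81.8613052368164)
side red all 192 0.015956411161386685 ((508.6293640136719, 40.61465835571289), (60.48460388183594, 107.54637908935547), 80.17008972167969) ((508.7151794433594, 40.462501525878906), (67.14292907714844, 113.48491668701172), 80.10223388671875)
side rpot 52 0.029885375296537786 ((498.93377685546875, 104.71615600585938), (30.73402214050293, 42.187538146972656), 14.385526657104492)
side ypot 44 0.02987751336186717 ((554.10009765625, -41.60801696777344), (32.93787384033203, 42.52583312988281), 14.64137077331543)
```

```bash
python3 - <<'E'
from h import *
c=pickle.load(open("top0.pkl","rb")); W=cloud(c); Z=W[...,2]
f=c["frame"]; hsv=cv2.cvtColor(f,cv2.COLOR_BGR2HSV); H,S,V=[hsv[...,i].astype(int) for i in range(3)]
for u,v in[(309,125),(316,135),(318,143),(318,146),(318,152),(190,135),(193,150),(190,156),(190,160)]: print(u,v,hsv[v,u],Z[v,u].round(3))
for nm,m in dict(charger=(abs(W[...,0]-.67)<.09)&(abs(W[...,1]+.22)<.08)&(Z>.062)&(S<70)&(V>55)&(Z<.088),
  box=(abs(W[...,0]-.63)<.09)&(abs(W[...,1]-.2)<.06)&(Z>.06)&(Z<.1)&(V>60)&(S>60)&(H<30)).items():
    m=m.astype('uint8'); m=cv2.morphologyEx(m,cv2.MORPH_CLOSE,np.ones((5,5)))
    m=cv2.morphologyEx(m,cv2.MORPH_OPEN,np.ones((3,3)))
    n,l,st,_=cv2.connectedComponentsWithStats(m); k=1+np.argmax(st[1:,4]); m=l==k
    print(nm,m.sum(),rect(c,m,.0744))
    o=f.copy(); o[m]=(255,0,255); r=st[k]; cv2.imwrite(f"pics/mm_{nm}.png",cv2.resize(np.hstack([o,f][i][r[1]-10:r[1]+r[3]+15,r[0]-10:r[0]+r[2]+10] for i in(0,1)) if 0 else np.hstack([o[r[1]-10:r[1]+r[3]+15,r[0]-10:r[0]+r[2]+10],f[r[1]-10:r[1]+r[3]+15,r[0]-10:r[0]+r[2]+10]]),None,fx=7,fy=7,interpolation=cv2.INTER_NEAREST))
E
```

```text
309 125 [111  24  74] 0.075
316 135 [109  27 104] 0.08
318 143 [105  12  43] 0.069
318 146 [109  83  68] 0.064
318 152 [ 68 137 112] 0.06
190 135 [ 19  78 140] 0.084
193 150 [ 19  77 142] 0.081
190 156 [128   8 126] 0.065
190 160 [17 25 70] 0.031
charger 543 (array([ 0.67258525, -0.22150177], dtype=float32), ((668.1766357421875, -220.7941131591797), (101.70965576171875, 76.46346282958984), 11.310187339782715), ((668.1968383789062, -220.799072265625), (106.03250122070312, 80.79064178466797), 11.312994956970215))
box 484 (array([0.6388711 , 0.20443642], dtype=float32), ((639.2785034179688, 204.3240509033203), (72.84571838378906, 83.91349792480469), 79.33411407470703), ((639.2974853515625, 204.33187866210938), (76.95098876953125, 88.01536560058594), 79.33232879638672))
```

```bash
python3 - <<'E'
import cv2,numpy as np
a=cv2.imread("pics/mm_charger.png");b=cv2.imread("pics/mm_box.png")
w=max(a.shape[1],b.shape[1]);o=np.zeros((a.shape[0]+b.shape[0],w,3),'uint8');o[:a.shape[0],:a.shape[1]]=a;o[a.shape[0]:,:b.shape[1]]=b
s=min(1,600/o.shape[0],800/w);cv2.imwrite("pics/mm.png",cv2.resize(o,None,fx=s,fy=s))
E
```

```text
(no output)
```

View pics/mm.png

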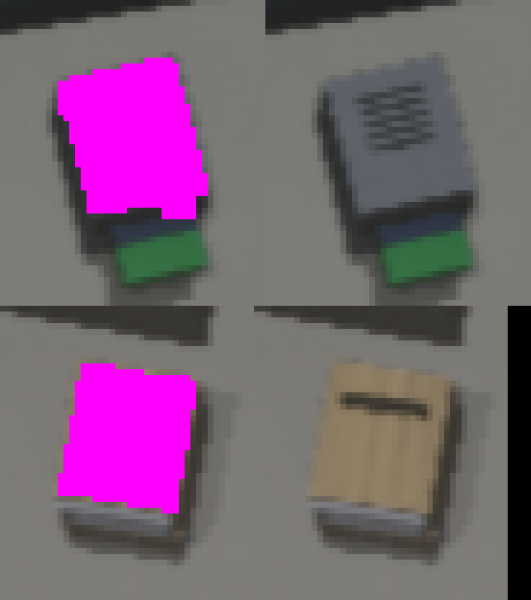

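```bash
cat >> h.py <<'E'
def edges(c,ctr,yaw,L,Wd,z,rng=.010,chan=None,trim=.75):
    img=c["frame"].astype(np.float32) 
    out={}
    ex=np.array([np.cos(yaw),np.sin(yaw)]);ey=np.array([-ex[1],ex[0]])
    for nm,n,t,h,l in(("back",ex,ey,L/2,Wd/2),("front",-ex,ey,L/2,Wd/2),("left",ey,ex,Wd/2,L/2),("right",-ey,ex,Wd/2,L/2)):
        s=np.arange(-rng,rng+1e-9,.0005); ks=np.linspace(-l*trim,l*trim,25); pts=[]
        prof=[]
        for k in ks:
            uv=np.array([proj(c,[*(np.asarray(ctr)+t*k+n*(h+a)),z]) for a in s],np.float32)
            p=cv2.remap(img,uv[:,0][None],uv[:,1][None],cv2.INTER_LINEAR)[0]
            g=np.linalg.norm(np.gradient(cv2.GaussianBlur(p,(1,9),1.5),axis=0),axis=1)
            w=g**4; 
            pts.append((k,(s*w).sum()/w.sum()))
        pts=np.array(pts); d=pts[:,1]; ok=abs(d-np.median(d))<.003
        a,b=np.polyfit(pts[ok,0],d[ok],1)
        out[nm]=(round(b*1000,2),round(np.degrees(np.arctan(a)),2),int(ok.sum()))
    return out
E
python3 - <<'E'
from h import *
c=pickle.load(open("top0.pkl","rb"))
r=np.radians
for nm,ctr,y,L,w,z in[("charger",(.671,-.2208),r(11.3),.095,.0744,.0744),("box",(.635,.2043),r(-10.66),.095,.0744,.0744),("red",(.5096,.0288),r(-8.9),.110,.054,.018),
   ("gcap",(.6014,-.236),r(11.3),.026,.054,.063)]:
    print(nm,edges(c,ctr,y,L,w,z))
E
```

```text
charger {'back': (np.float64(1.16), np.float64(0.11), 25), 'front': (np.float64(-7.48), np.float64(-0.63), 24), 'left': (np.float64(3.99), np.float64(-0.09), 25), 'right': (np.float64(3.7), np.float64(-0.11), 25)}
box {'back': (np.float64(0.03), np.float64(-0.51), 25), 'front': (np.float64(-0.46), np.float64(-0.37), 23), 'left': (np.float64(1.68), np.float64(0.23), 21), 'right': (np.float64(0.26), np.float64(-0.23), 25)}
red {'back': (np.float64(0.66), np.float64(0.1), 25), 'front': (np.float64(0.47), np.float64(-0.75), 25), 'left': (np.float64(-0.19), np.float64(-0.26), 16), 'right': (np.float64(-0.15), np.float64(-0.91), 18)}
gcap {'back': (np.float64(-1.1), np.float64(-0.08), 25), 'front': (np.float64(-0.33), np.float64(-2.13), 21), 'left': (np.float64(3.24), np.float64(-16.83), 18), 'right': (np.float64(0.69), np.float64(-0.39), 25)}
```

```bash
cat > go.py <<'E'
import sys,numpy as np
from workcell import *
from scipy.spatial.transform import Rotation as R
def rel(p,yawdeg,pr=True):
    s=sense(); Rt=R.from_euler('xyz',s["orientation"]); T=R.from_euler('xyz',[np.pi,0,np.radians(yawdeg)])
    d=Rt.inv().apply(np.array(p)-s["tool_pos"]); a=(Rt.inv()*T).as_rotvec()
    if pr: print("d",d.round(4),"a",a.round(4),"| t",round(s["time"],2),"pos",s["tool_pos"].round(4),"rpy",np.degrees(s["orientation"]).round(2),"F",s["force"].round(1),"M",s["ft_torque"].round(2),"w",round(s["gripper_width"],4))
if __name__=="__main__":
    a=[float(x) for x in sys.argv[1:]]
    for i in range(0,len(a),4): rel(a[i:i+3],a[i+3])
E
python3 go.py .45 .40 .2 77.4 .55 .1 .2 85 .6045 -.2348 .2 101.3
```

```text
d [-0.1603  0.3515  0.01  ] a [ 0.0001  0.0024 -0.0008] | t 0.1 pos [0.1421 0.6333 0.2096] rpy [1.7999e+02 1.4000e-01 7.7350e+01] F [-0.6  0.3  0.5] M [ 0.04 -0.02  0.03] w 0.0854
d [-0.4311  0.5147  0.0107] a [-1.000e-04  2.400e-03 -1.334e-01] | t 0.1 pos [0.1421 0.6333 0.2096] rpy [1.7999e+02 1.4000e-01 7.7350e+01] F [-0.6  0.3  0.5] M [ 0.04 -0.02  0.03] w 0.0854
d [-0.7458  0.6412  0.0115] a [-4.000e-04  2.400e-03 -4.179e-01] | t 0.1 pos [0.1421 0.6333 0.2096] rpy [1.7999e+02 1.4000e-01 7.7350e+01] F [-0.6  0.3  0.5] M [ 0.04 -0.02  0.03] w 0.0854
```

>>> {"method": "servo_tool", "body": {
  "motion": [
    {"dx": -0.02,"dy": 0.045,"dz": 0},
    {"dx": -0.04,"dy": 0.09,"dz": 0},
    {"dx": -0.06,"dy": 0.135,"dz": 0},
    {"dx": -0.08,"dy": 0.18,"dz": 0.005},
    {"dx": -0.1,"dy": 0.225,"dz": 0.005,"grip": 1}
  ],
  "newtons": 40
}}

```text
schema error: expected keys dx, dy, dz, ax, ay, az, grip
```

```bash
python3 go.py .55 .1 .2 85 .6045 -.2348 .2 101.3
```

```text
d [-0.4311  0.5147  0.0107] a [-1.000e-04  2.400e-03 -1.334e-01] | t 0.1 pos [0.1421 0.6333 0.2096] rpy [1.7999e+02 1.4000e-01 7.7350e+01] F [-0.6  0.3  0.5] M [ 0.04 -0.02  0.03] w 0.0854
d [-0.7458  0.6412  0.0115] a [-4.000e-04  2.400e-03 -4.179e-01] | t 0.1 pos [0.1421 0.6333 0.2096] rpy [1.7999e+02 1.4000e-01 7.7350e+01] F [-0.6  0.3  0.5] M [ 0.04 -0.02  0.03] w 0.0854
```

>>> {"method": "servo_tool", "body": {
  "motion": [
    {"dx": -0.02,"dy": 0.045,"dz": 0,"ax": 0,"ay": 0,"az": 0,"grip": 1},
    {"dx": -0.04,"dy": 0.09,"dz": 0,"ax": 0,"ay": 0,"az": 0,"grip": 1},
    {"dx": -0.06,"dy": 0.135,"dz": 0,"ax": 0,"ay": 0,"az": 0,"grip": 1},
    {"dx": -0.08,"dy": 0.18,"dz": 0.005,"ax": 0,"ay": 0,"az": 0,"grip": 1},
    {"dx": -0.1,"dy": 0.225,"dz": 0.005,"ax": 0,"ay": 0,"az": 0,"grip": 1}
  ],
  "newtons": 40
}}

```text
time: 0.6
tool_pos: [0.3409, 0.4852, 0.2047]
orientation: [-3.141, 0.002, 1.35]
force: [-0.0, -0.5, -0.0]
gripper_width: 0.0855
```

```bash
python3 go.py .55 .1 .2 85 .6045 -.2348 .2 101.3
```

```text
d [-0.3301  0.2884  0.0052] a [-0.0007  0.0018 -0.1333] | t 0.6 pos [0.3409 0.4852 0.2047] rpy [-1.7997e+02  1.1000e-01  7.7360e+01] F [-0.  -0.5 -0. ] M [ 0.04 -0.03  0.  ] w 0.0855
d [-0.6449  0.4148  0.0057] a [-0.001   0.0017 -0.4178] | t 0.6 pos [0.3409 0.4852 0.2047] rpy [-1.7997e+02  1.1000e-01  7.7360e+01] F [-0.  -0.5 -0. ] M [ 0.04 -0.03  0.  ] w 0.0855
```

>>> {"method": "servo_tool", "body": {
  "motion": [
    {"dx": -0.038,"dy": 0.032,"dz": 0,"ax": 0,"ay": 0,"az": -0.04,"grip": 1},
    {"dx": -0.076,"dy": 0.064,"dz": 0,"ax": 0,"ay": 0,"az": -0.08,"grip": 1},
    {"dx": -0.114,"dy": 0.096,"dz": 0,"ax": 0,"ay": 0,"az": -0.12,"grip": 1},
    {"dx": -0.152,"dy": 0.128,"dz": 0,"ax": 0,"ay": 0,"az": -0.16,"grip": 1},
    {"dx": -0.19,"dy": 0.16,"dz": 0,"ax": 0,"ay": 0,"az": -0.2,"grip": 1}
  ]
}}

```text
time: 1.1
tool_pos: [0.4548, 0.2648, 0.2055]
orientation: [-3.141, 0.0, 1.552]
force: [0.4, 0.7, 0.3]
gripper_width: 0.0858
```

```bash
python3 go.py .6045 -.2348 .15 101.3
```

```text
d [-0.4966  0.1592  0.0555] a [-5.000e-04  2.000e-04 -2.162e-01] | t 1.1 pos [0.4548 0.2648 0.2055] rpy [-1.7997e+02  1.0000e-02  8.8910e+01] F [0.4 0.7 0.3] M [ 0.02 -0.06  0.01] w 0.0858
```

>>> {"method": "servo_tool", "body": {
  "motion": [
    {"dx": -0.048,"dy": 0.012,"dz": 0,"ax": 0,"ay": 0,"az": -0.04,"grip": 1},
    {"dx": -0.096,"dy": 0.024,"dz": 0,"ax": 0,"ay": 0,"az": -0.08,"grip": 1},
    {"dx": -0.144,"dy": 0.036,"dz": 0,"ax": 0,"ay": 0,"az": -0.12,"grip": 1},
    {"dx": -0.192,"dy": 0.048,"dz": 0,"ax": 0,"ay": 0,"az": -0.16,"grip": 1},
    {"dx": -0.24,"dy": 0.06,"dz": 0,"ax": 0,"ay": 0,"az": -0.216,"grip": 1}
  ]
}}

```text
time: 1.6
tool_pos: [0.5091, 0.0238, 0.2056]
orientation: [-3.141, -0.0, 1.768]
force: [1.4, -0.5, -0.2]
gripper_width: 0.0851
```

```bash
python3 go.py .6045 -.2348 .15 101.3
```

```text
d [-0.2723  0.0428  0.0555] a [-0.0003 -0.0003  0.0003] | t 1.6 pos [0.5091 0.0238 0.2056] rpy [-1.7998e+02 -2.0000e-02  1.0131e+02] F [ 1.4 -0.5 -0.2] M [ 0.04 -0.05  0.01] w 0.0851
```

>>> {"method": "servo_tool", "body": {
  "motion": [
    {"dx": -0.049,"dy": 0.008,"dz": 0,"ax": 0,"ay": 0,"az": 0,"grip": 1},
    {"dx": -0.097,"dy": 0.016,"dz": 0,"ax": 0,"ay": 0,"az": 0,"grip": 1},
    {"dx": -0.145,"dy": 0.024,"dz": 0.01,"ax": 0,"ay": 0,"az": 0,"grip": 1},
    {"dx": -0.192,"dy": 0.032,"dz": 0.02,"ax": 0,"ay": 0,"az": 0,"grip": 1},
    {"dx": -0.238,"dy": 0.04,"dz": 0.035,"ax": 0,"ay": 0,"az": 0,"grip": 1}
  ]
}}

```text
time: 2.1
tool_pos: [0.5958, -0.2018, 0.1708]
orientation: [3.14, 0.0, 1.766]
force: [2.1, 0.6, 0.6]
gripper_width: 0.0854
```

```bash
python3 go.py .6045 -.2348 .11 101.3
```

```text
d [-0.0341  0.0021  0.0608] a [ 0.0012  0.0003 -0.0017] | t 2.1 pos [ 0.5958 -0.2018  0.1708] rpy [1.7993e+02 2.0000e-02 1.0120e+02] F [2.1 0.6 0.6] M [-0.    0.01 -0.02] w 0.0854
```

>>> {"method": "servo_tool", "body": {
  "motion": [
    {"dx": -0.017,"dy": 0.001,"dz": 0.02,"ax": 0,"ay": 0,"az": 0,"grip": 1},
    {"dx": -0.034,"dy": 0.002,"dz": 0.04,"ax": 0,"ay": 0,"az": 0,"grip": 1},
    {"dx": -0.034,"dy": 0.002,"dz": 0.061,"ax": 0,"ay": 0,"az": 0,"grip": 1},
    {"dx": -0.034,"dy": 0.002,"dz": 0.061,"ax": 0,"ay": 0,"az": 0,"grip": 1},
    {"dx": -0.034,"dy": 0.002,"dz": 0.061,"ax": 0,"ay": 0,"az": 0,"grip": 1}
  ]
}}

```text
time: 2.6
tool_pos: [0.6029, -0.2321, 0.1092]
orientation: [-3.14, -0.001, 1.767]
force: [-0.0, 0.1, 0.1]
gripper_width: 0.0854
```

```bash
python3 go.py .6045 -.2348 .046 101.3; python3 - <<'E'
from workcell import *
from h import *
o=[]
for n,(u,v) in dict(top=(315,145),side=(225,160)).items():
    c=capture(n); o.append(cv2.resize(c["frame"][v-35:v+35,u-35:u+35],None,fx=5.5,fy=5.5,interpolation=cv2.INTER_CUBIC))
cv2.imwrite("pics/a1.png",np.hstack(o))
E
```

```text
d [-0.003   0.0011  0.0632] a [-0.0017 -0.0012 -0.0014] | t 2.6 pos [ 0.6029 -0.2321  0.1092] rpy [-1.7990e+02 -7.0000e-02  1.0122e+02] F [-0.   0.1  0.1] M [-0.02 -0.02  0.03] w 0.0854
```

View pics/a1.png

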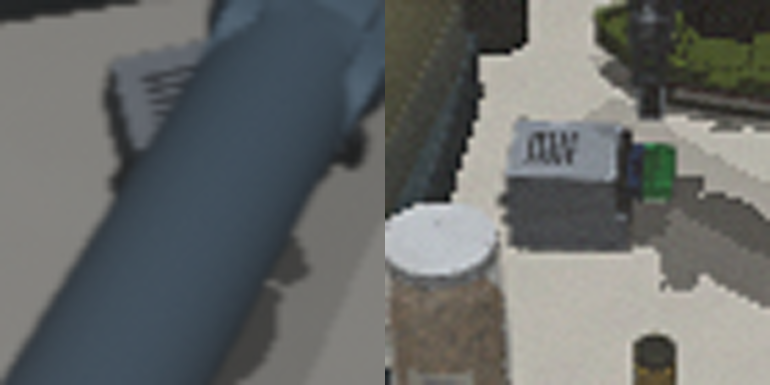

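```bash
python3 - <<'E'
from h import *
c=pickle.load(open("side0.pkl","rb"))
for p in [(.603,-.232-.043,.108),(.603,-.232+.043,.108),(.603,-.232,.108),(.604,-.235,.063)]: print(proj(c,p))
from workcell import *
cv2.imwrite("pics/a2.png",capture("side")["frame"])
E
```

```text
(np.float64(241.3639899175764), np.float64(140.058442454025))
(np.float64(236.200834728334), np.float64(151.51669230140345))
(np.float64(238.82774800872474), np.float64(145.68484686401789))
(np.float64(238.88037640760717), np.float64(153.5194010783955))
```

View pics/a2.png

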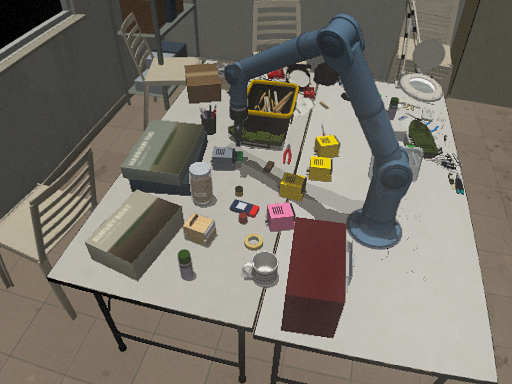

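The side view shows the gripper above the green tail, with the tip at about (238,146) as predicted. Next I descend.

>>> {"method": "servo_tool", "body": {
  "motion": [
    {"dx": -0.003,"dy": 0.001,"dz": 0.015,"ax": 0,"ay": 0,"az": 0,"grip": 1},
    {"dx": -0.003,"dy": 0.001,"dz": 0.03,"ax": 0,"ay": 0,"az": 0,"grip": 1},
    {"dx": -0.003,"dy": 0.001,"dz": 0.045,"ax": 0,"ay": 0,"az": 0,"grip": 1},
    {"dx": -0.003,"dy": 0.001,"dz": 0.063,"ax": 0,"ay": 0,"az": 0,"grip": 1},
    {"dx": -0.003,"dy": 0.001,"dz": 0.063,"ax": 0,"ay": 0,"az": 0,"grip": 1}
  ]
}}

```text
time: 3.25
tool_pos: [0.6017, -0.2341, 0.0424]
orientation: [-3.135, -0.004, 1.766]
force: [-1.5, 1.1, -0.2]
gripper_width: 0.085
```

```bash
python3 go.py .6045 -.2348 .046 101.3
```

```text
d [-0.0012  0.0026 -0.0036] a [-0.007  -0.0038 -0.0018] | t 3.25 pos [ 0.6017 -0.2341  0.0424] rpy [-179.6    -0.22  101.2 ] F [-1.5  1.1 -0.2] M [0.02 0.04 0.02] w 0.085
```

>>> {"method": "servo_tool", "body": {
  "motion": [
    {"dx": 0,"dy": 0.002,"dz": -0.002,"ax": 0,"ay": 0,"az": 0,"grip": 0.5},
    {"dx": 0,"dy": 0.002,"dz": -0.002,"ax": 0,"ay": 0,"az": 0,"grip": 0.2},
    {"dx": 0,"dy": 0.002,"dz": -0.002,"ax": 0,"ay": 0,"az": 0,"grip": -0.2},
    {"dx": 0,"dy": 0.002,"dz": -0.002,"ax": 0,"ay": 0,"az": 0,"grip": -1},
    {"dx": 0,"dy": 0.002,"dz": -0.002,"ax": 0,"ay": 0,"az": 0,"grip": -1}
  ],
  "newtons": 25
}}

```text
time: 3.75
tool_pos: [0.6074, -0.2354, 0.0495]
orientation: [3.141, 0.0, 1.766]
force: [0.1, -0.0, 0.6]
gripper_width: 0.0121
```

>>> {"method": "servo_tool", "body": {
  "motion": [
    {"dx": 0,"dy": 0,"dz": 0,"ax": 0,"ay": 0,"az": 0,"grip": -1},
    {"dx": 0,"dy": 0,"dz": 0,"ax": 0,"ay": 0,"az": 0,"grip": -1},
    {"dx": 0,"dy": 0,"dz": 0,"ax": 0,"ay": 0,"az": 0,"grip": -1},
    {"dx": 0,"dy": 0,"dz": 0,"ax": 0,"ay": 0,"az": 0,"grip": -1},
    {"dx": 0,"dy": 0,"dz": 0,"ax": 0,"ay": 0,"az": 0,"grip": -1}
  ]
}}

```text
time: 4.25
tool_pos: [0.607, -0.2353, 0.0488]
orientation: [-3.142, -0.0, 1.766]
force: [0.3, -0.4, -0.7]
gripper_width: -0.0
```

```bash
python3 go.py .6045 -.2348 .046 101.3
```

```text
d [ 0.0009 -0.0023  0.0028] a [-0.0001 -0.     -0.002 ] | t 4.25 pos [ 0.607  -0.2353  0.0488] rpy [-180.     -0.    101.19] F [ 0.3 -0.4 -0.7] M [-0.04 -0.06  0.02] w -0.0
```

The fingers closed on nothing, so I'll look.

```bash
python3 - <<'E'
from workcell import *
from h import *
o=[]
for n,(u,v) in dict(top=(315,145),side=(230,150)).items():
    c=capture(n); pickle.dump(c,open(n+"1.pkl","wb")); o.append(cv2.resize(c["frame"][v-35:v+35,u-35:u+35],None,fx=5.5,fy=5.5,interpolation=cv2.INTER_CUBIC))
cv2.imwrite("pics/a3.png",np.hstack(o))
E
```

```text
(no output)
```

View pics/a3.png

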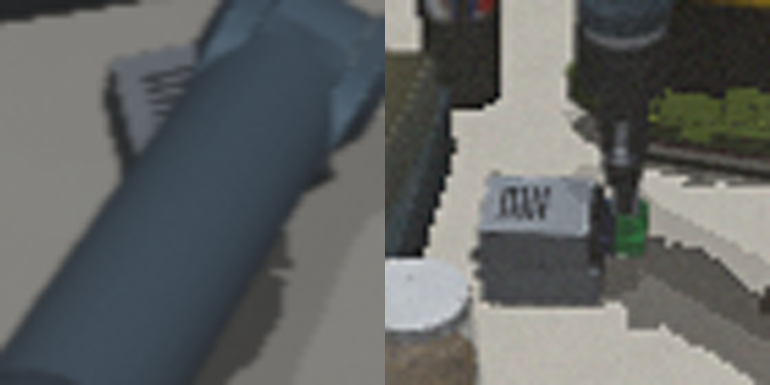

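```bash
python3 - <<'E'
from h import *
c=pickle.load(open("side1.pkl","rb"));W=cloud(c)
for p in [(.607,-.2353,.035),(.607,-.2353,.063),(.607,-.2353,.103)]: print(proj(c,p))
for v in range(138,166,2): print(v,[tuple((W[v,u]*1000).round().astype(int)) for u in (236,238,239,240,241,243)])
cv2.imwrite("pics/a4.png",cv2.resize(c["frame"][120:180,205:275],None,fx=10,fy=10,interpolation=cv2.INTER_NEAREST))
E
```

```text
(np.float64(238.30546518294724), np.float64(158.38381454963297))
(np.float64(238.24036804246418), np.float64(153.37551646049718))
(np.float64(238.14575499537065), np.float64(146.0408202007663))
138 [(np.int64(605), np.int64(-197), np.int64(172)), (np.int64(597), np.int64(-200), np.int64(172)), (np.int64(590), np.int64(-191), np.int64(179)), (np.int64(589), np.int64(-202), np.int64(172)), (np.int64(590), np.int64(-219), np.int64(160)), (np.int64(623), np.int64(-380), np.int64(43))]
140 [(np.int64(605), np.int64(-196), np.int64(163)), (np.int64(593), np.int64(-183), np.int64(174)), (np.int64(592), np.int64(-198), np.int64(164)), (np.int64(589), np.int64(-202), np.int64(161)), (np.int64(589), np.int64(-217), np.int64(151)), (np.int64(626), np.int64(-390), np.int64(25))]
142 [(np.int64(610), np.int64(-213), np.int64(140)), (np.int64(593), np.int64(-184), np.int64(163)), (np.int64(599), np.int64(-221), np.int64(136)), (np.int64(593), np.int64(-216), np.int64(140)), (np.int64(589), np.int64(-218), np.int64(140)), (np.int64(631), np.int64(-412), np.int64(-3))]
144 [(np.int64(598), np.int64(
[... 2437 characters left out ...]
), np.int64(-211), np.int64(47)), (np.int64(587), np.int64(-207), np.int64(52)), (np.int64(596), np.int64(-276), np.int64(-3))]
162 [(np.int64(624), np.int64(-256), np.int64(-5)), (np.int64(615), np.int64(-257), np.int64(-4)), (np.int64(611), np.int64(-261), np.int64(-7)), (np.int64(607), np.int64(-263), np.int64(-7)), (np.int64(602), np.int64(-262), np.int64(-6)), (np.int64(592), np.int64(-262), np.int64(-3))]
164 [(np.int64(619), np.int64(-238), np.int64(-1)), (np.int64(612), np.int64(-246), np.int64(-6)), (np.int64(607), np.int64(-244), np.int64(-4)), (np.int64(601), np.int64(-239), np.int64(1)), (np.int64(598), np.int64(-246), np.int64(-4)), (np.int64(590), np.int64(-252), np.int64(-7))]
```

View pics/a4.png

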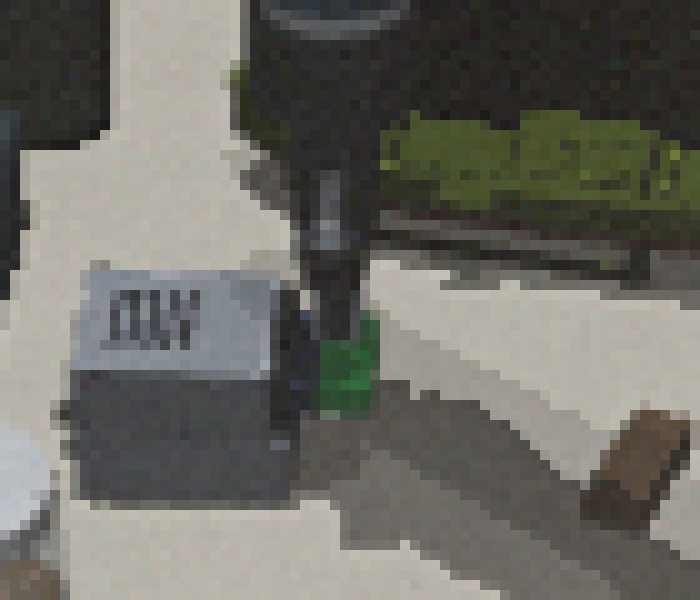

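The side view shows the shut fingertips resting over the middle of the cap at px (238,154), so they are at z≈0.063. With the reported TCP at 0.049 I expected tips at 0.035. The real tips are about 28 mm higher than stated. I'll open, lift a little and check that offset.

>>> {"method": "servo_tool", "body": {
  "motion": [
    {"dx": 0,"dy": 0,"dz": -0.015,"ax": 0,"ay": 0,"az": 0,"grip": -1},
    {"dx": 0,"dy": 0,"dz": -0.02,"ax": 0,"ay": 0,"az": 0,"grip": 1},
    {"dx": 0,"dy": 0,"dz": -0.02,"ax": 0,"ay": 0,"az": 0,"grip": 1},
    {"dx": 0,"dy": 0,"dz": -0.02,"ax": 0,"ay": 0,"az": 0,"grip": 1},
    {"dx": 0,"dy": 0,"dz": -0.02,"ax": 0,"ay": 0,"az": 0,"grip": 1}
  ]
}}

```text
time: 4.85
tool_pos: [0.6068, -0.2351, 0.0688]
orientation: [-3.141, -0.0, 1.766]
force: [-0.4, 0.0, -0.0]
gripper_width: 0.0581
```

>>> {"method": "servo_tool", "body": {
  "motion": [
    {"dx": 0,"dy": 0,"dz": 0,"ax": 0,"ay": 0,"az": 0,"grip": 1},
    {"dx": 0,"dy": 0,"dz": 0,"ax": 0,"ay": 0,"az": 0,"grip": 1},
    {"dx": 0,"dy": 0,"dz": 0,"ax": 0,"ay": 0,"az": 0,"grip": 1},
    {"dx": 0,"dy": 0,"dz": 0,"ax": 0,"ay": 0,"az": 0,"grip": 1},
    {"dx": 0,"dy": 0,"dz": 0,"ax": 0,"ay": 0,"az": 0,"grip": 1}
  ]
}}

```text
time: 5.35
tool_pos: [0.6069, -0.2353, 0.0688]
orientation: [-3.141, -0.0, 1.766]
force: [0.5, 0.0, 0.5]
gripper_width: 0.0853
```

```bash
python3 go.py .6065 -.2348 .046 101.3; python3 - <<'E'
from workcell import *
from h import *
c=capture("side"); pickle.dump(c,open("side2.pkl","wb"))
cv2.imwrite("pics/a5.png",cv2.resize(c["frame"][110:180,205:275],None,fx=8.5,fy=8.5,interpolation=cv2.INTER_NEAREST))
p=sense()["tool_pos"]; import math
ex=np.array([math.cos(math.radians(101.3)),math.sin(math.radians(101.3)),0])
for s in(.05,-.05): 
  for z in (-.014,0,.014,.028): print(s,z,np.round(proj(c,p+s*ex+[0,0,z]),1))
E
```

```text
d [ 0.0005 -0.0003  0.0228] a [-0.0002 -0.     -0.002 ] | t 5.35 pos [ 0.6069 -0.2353  0.0688] rpy [-179.99   -0.    101.18] F [0.5 0.  0.5] M [-0.02  0.05 -0.02] w 0.0853
0.05 -0.014 [237.5 161.9]
0.05 0 [237.5 159.4]
0.05 0.014 [237.4 156.8]
0.05 0.028 [237.4 154.2]
-0.05 -0.014 [239.  148.1]
-0.05 0 [239.  145.6]
-0.05 0.014 [238.9 143. ]
-0.05 0.028 [238.9 140.5]
```

View pics/a5.png

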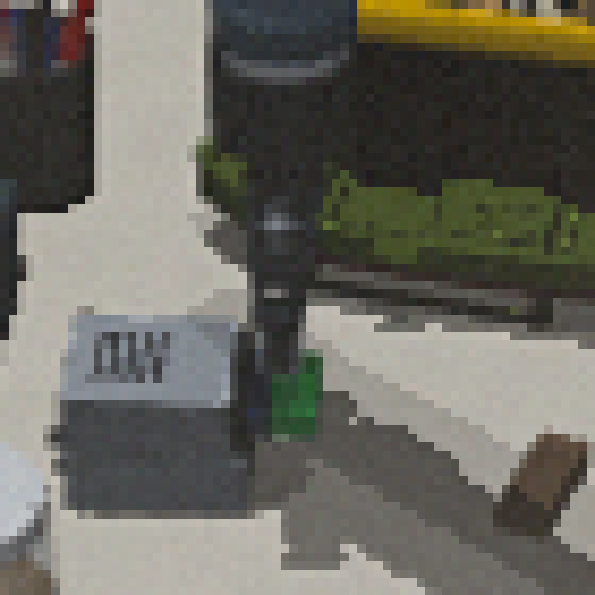

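The front fingertip is at px (238,153.5), so open tips stand about 29 mm above where the stated geometry puts them. I'm correcting for that and going to reported z≈0.024.

>>> {"method": "servo_tool", "body": {
  "motion": [
    {"dx": 0,"dy": 0,"dz": 0.012,"ax": 0,"ay": 0,"az": -0.002,"grip": 1},
    {"dx": 0,"dy": 0,"dz": 0.024,"ax": 0,"ay": 0,"az": -0.002,"grip": 1},
    {"dx": 0,"dy": 0,"dz": 0.036,"ax": 0,"ay": 0,"az": -0.002,"grip": 1},
    {"dx": 0,"dy": 0,"dz": 0.045,"ax": 0,"ay": 0,"az": -0.002,"grip": 1},
    {"dx": 0,"dy": 0,"dz": 0.045,"ax": 0,"ay": 0,"az": -0.002,"grip": 1}
  ]
}}

```text
time: 5.9
tool_pos: [0.6051, -0.2344, 0.0212]
orientation: [-3.138, -0.002, 1.768]
force: [-1.3, -0.3, -0.7]
gripper_width: 0.0851
```

>>> {"method": "servo_tool", "body": {
  "motion": [
    {"dx": 0,"dy": 0,"dz": 0,"ax": 0,"ay": 0,"az": 0,"grip": 0.5},
    {"dx": 0,"dy": 0,"dz": 0,"ax": 0,"ay": 0,"az": 0,"grip": 0},
    {"dx": 0,"dy": 0,"dz": 0,"ax": 0,"ay": 0,"az": 0,"grip": -0.5},
    {"dx": 0,"dy": 0,"dz": 0,"ax": 0,"ay": 0,"az": 0,"grip": -1},
    {"dx": 0,"dy": 0,"dz": 0,"ax": 0,"ay": 0,"az": 0,"grip": -1}
  ],
  "newtons": 25
}}

```text
time: 6.4
tool_pos: [0.6076, -0.2356, 0.0247]
orientation: [3.14, 0.001, 1.768]
force: [-1.3, -0.1, 2.0]
gripper_width: 0.0535
```

```bash
python3 go.py .6065 -.2348 .024 101.3
```

```text
d [ 0.001  -0.0009  0.0007] a [ 0.0012  0.0006 -0.    ] | t 6.4 pos [ 0.6076 -0.2356  0.0247] rpy [1.7993e+02 4.0000e-02 1.0130e+02] F [-1.3 -0.1  2. ] M [-0.02  0.09  0.  ] w 0.0535
```

>>> {"method": "servo_tool", "body": {
  "motion": [
    {"dx": 0,"dy": 0,"dz": 0,"ax": 0,"ay": 0,"az": 0,"grip": -1},
    {"dx": 0,"dy": 0,"dz": 0,"ax": 0,"ay": 0,"az": 0,"grip": -1},
    {"dx": 0,"dy": 0,"dz": 0,"ax": 0,"ay": 0,"az": 0,"grip": -1},
    {"dx": 0,"dy": -0.003,"dz": 0,"ax": 0,"ay": 0,"az": 0,"grip": -1},
    {"dx": 0,"dy": -0.006,"dz": 0,"ax": 0,"ay": 0,"az": 0,"grip": -1}
  ],
  "newtons": 60
}}

```text
time: 6.9
tool_pos: [0.6032, -0.2362, 0.0247]
orientation: [3.138, 0.001, 1.769]
force: [1.9, 0.2, 3.8]
gripper_width: 0.0524
```

```bash
python3 go.py .6065 -.2348 .024 101.3
```

```text
d [0.0008 0.0035 0.0007] a [0.004  0.0014 0.0006] | t 6.9 pos [ 0.6032 -0.2362  0.0247] rpy [1.7977e+02 8.0000e-02 1.0134e+02] F [1.9 0.2 3.8] M [ 0.16 -0.68 -0.02] w 0.0524
```

>>> {"method": "servo_tool", "body": {
  "motion": [
    {"dx": 0,"dy": -0.017,"dz": -0.001,"ax": 0,"ay": 0,"az": 0,"grip": -1},
    {"dx": 0,"dy": -0.034,"dz": -0.001,"ax": 0,"ay": 0,"az": 0,"grip": -1},
    {"dx": 0,"dy": -0.051,"dz": -0.001,"ax": 0,"ay": 0,"az": 0,"grip": -1},
    {"dx": 0,"dy": -0.068,"dz": -0.001,"ax": 0,"ay": 0,"az": 0,"grip": -1},
    {"dx": 0,"dy": -0.09,"dz": -0.001,"ax": 0,"ay": 0,"az": 0,"grip": -1}
  ]
}}

```text
time: 7.4
tool_pos: [0.5111, -0.2534, 0.0238]
orientation: [-3.139, -0.001, 1.769]
force: [0.7, -0.3, -0.8]
gripper_width: 0.0526
```

>>> {"method": "servo_tool", "body": {
  "motion": [
    {"dx": 0,"dy": -0.01,"dz": 0,"ax": 0,"ay": 0,"az": 0,"grip": -1},
    {"dx": 0.02,"dy": -0.02,"dz": -0.02,"ax": 0,"ay": 0,"az": 0,"grip": -1},
    {"dx": 0.05,"dy": -0.02,"dz": -0.05,"ax": 0,"ay": 0,"az": 0,"grip": -1},
    {"dx": 0.08,"dy": -0.02,"dz": -0.08,"ax": 0,"ay": 0,"az": 0,"grip": -1},
    {"dx": 0.11,"dy": -0.02,"dz": -0.08,"ax": 0,"ay": 0,"az": 0,"grip": -1}
  ]
}}

```text
time: 7.9
tool_pos: [0.4743, -0.1503, 0.1081]
orientation: [3.135, 0.002, 1.767]
force: [2.3, -0.2, -1.5]
gripper_width: 0.053
```

```bash
python3 go.py .485 .232 .1 79.6; python3 - <<'E'
from workcell import *
from h import *
for n in("side","top"):
    c=capture(n); cv2.imwrite(f"pics/b_{n}.png",c["frame"])
E
```

```text
d [0.3729 0.085  0.0078] a [0.007  0.001  0.3777] | t 7.9 pos [ 0.4743 -0.1503  0.1081] rpy [1.7962e+02 1.3000e-01 1.0124e+02] F [ 2.3 -0.2 -1.5] M [ 0.03 -0.01  0.04] w 0.053
```

View pics/b_side.png

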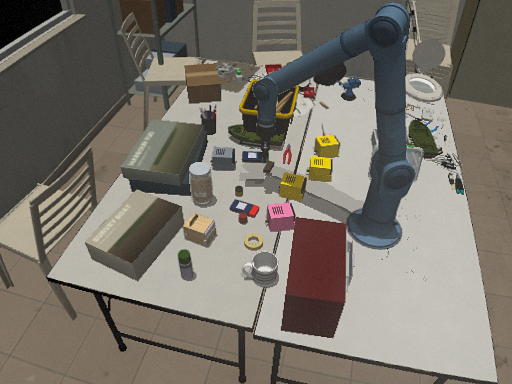

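>>> {"method": "servo_tool", "body": {
  "motion": [
    {"dx": 0.04,"dy": 0.005,"dz": 0,"ax": 0,"ay": 0,"az": 0.04,"grip": -1},
    {"dx": 0.085,"dy": 0.01,"dz": 0,"ax": 0,"ay": 0,"az": 0.08,"grip": -1},
    {"dx": 0.13,"dy": 0.02,"dz": 0,"ax": 0,"ay": 0,"az": 0.12,"grip": -1},
    {"dx": 0.175,"dy": 0.03,"dz": 0,"ax": 0,"ay": 0,"az": 0.16,"grip": -1},
    {"dx": 0.22,"dy": 0.04,"dz": 0,"ax": 0,"ay": 0,"az": 0.2,"grip": -1}
  ]
}}

```text
time: 8.5
tool_pos: [0.467, 0.0744, 0.1043]
orientation: [-3.14, 0.001, 1.566]
force: [0.6, 0.2, -0.6]
gripper_width: 0.0526
```

```bash
python3 go.py .4703 .2353 .1 79.6;  python3 - <<'E'
from h import *
c=pickle.load(open("top0.pkl","rb"));W=cloud(c)
for u,v in((148,215),(158,225),(158,210),(170,225),(199,195)): print(W[v,u])
E
```

```text
d [0.1609 0.0024 0.0042] a [-0.001   0.0008  0.1762] | t 8.5 pos [0.467  0.0744 0.1043] rpy [-1.7994e+02  4.0000e-02  8.9700e+01] F [ 0.6  0.2 -0.6] M [ 0.03 -0.12  0.02] w 0.0526
[0.39215274 0.35825223 0.06263384]
[0.36261918 0.33562508 0.00297074]
[0.40503083 0.3187433  0.08886631]
[0.35774864 0.2866158  0.03984283]
[0.46445411 0.18759869 0.01481569]
```

>>> {"method": "servo_tool", "body": {
  "motion": [
    {"dx": 0.04,"dy": 0,"dz": 0,"ax": 0,"ay": 0,"az": 0.04,"grip": -1},
    {"dx": 0.08,"dy": 0.001,"dz": 0,"ax": 0,"ay": 0,"az": 0.08,"grip": -1},
    {"dx": 0.12,"dy": 0.002,"dz": 0,"ax": 0,"ay": 0,"az": 0.12,"grip": -1},
    {"dx": 0.161,"dy": 0.002,"dz": 0.02,"ax": 0,"ay": 0,"az": 0.16,"grip": -1},
    {"dx": 0.161,"dy": 0.002,"dz": 0.04,"ax": 0,"ay": 0,"az": 0.177,"grip": -1}
  ]
}}

```text
time: 9.0
tool_pos: [0.4701, 0.2432, 0.0646]
orientation: [3.14, -0.005, 1.401]
force: [0.1, -0.6, -1.6]
gripper_width: 0.0524
```

```bash
python3 go.py .4703 .2353 .0255 79.6
```

```text
d [-0.008   0.0015  0.039 ] a [ 0.0012 -0.0054  0.0113] | t 9.0 pos [0.4701 0.2432 0.0646] rpy [179.93  -0.31  80.25] F [ 0.1 -0.6 -1.6] M [ 0.03  0.06 -0.  ] w 0.0524
```

>>> {"method": "servo_tool", "body": {
  "motion": [
    {"dx": 0,"dy": 0,"dz": 0.015,"ax": 0,"ay": 0,"az": 0,"grip": -1},
    {"dx": 0,"dy": 0,"dz": 0.03,"ax": 0,"ay": 0,"az": 0,"grip": -1},
    {"dx": 0,"dy": 0,"dz": 0.03,"ax": 0,"ay": 0,"az": 0,"grip": -1},
    {"dx": 0,"dy": 0,"dz": 0.03,"ax": 0,"ay": 0,"az": 0,"grip": -1},
    {"dx": 0,"dy": 0,"dz": 0.03,"ax": 0,"ay": 0,"az": 0,"grip": -1}
  ]
}}

```text
time: 9.5
tool_pos: [0.4713, 0.2337, 0.0357]
orientation: [3.14, -0.001, 1.389]
force: [-0.0, -0.3, -0.8]
gripper_width: 0.0523
```

```bash
python3 go.py .4703 .2353 .0255 79.6; python3 - <<'E'
from workcell import *
from h import *
o=[]
for n,(u,v) in dict(top=(195,160),side=(210,235)).items():
    c=capture(n); pickle.dump(c,open(n+"3.pkl","wb")); o.append(cv2.resize(c["frame"][v-40:v+40,u-40:u+40],None,fx=5,fy=5,interpolation=cv2.INTER_CUBIC))
cv2.imwrite("pics/b3.png",np.hstack(o))
E
```

```text
d [ 0.0013 -0.0013  0.0102] a [ 0.0013 -0.0009 -0.0001] | t 9.5 pos [0.4713 0.2337 0.0357] rpy [ 1.7993e+02 -5.0000e-02  7.9590e+01] F [-0.  -0.3 -0.8] M [-0.05  0.03 -0.04] w 0.0523
```

View pics/b3.png

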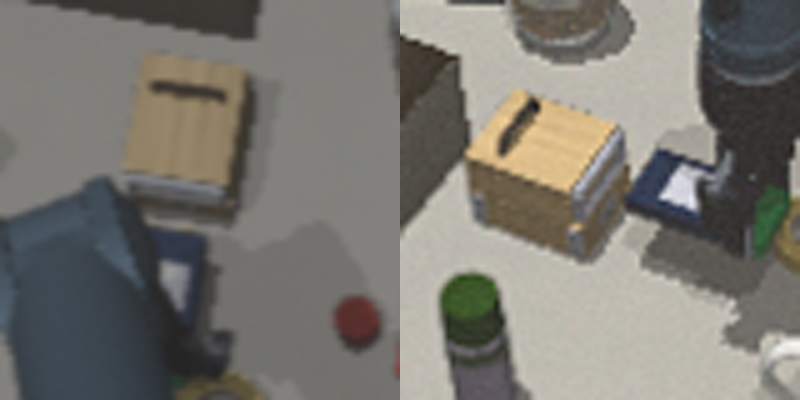

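```bash
python3 - <<'E'
from h import *
c=pickle.load(open("top3.pkl","rb"));r=np.radians
d=np.array([.9836,-.1805]);t=np.array([.4713,.2337])
print(edges(c,t+d*.035,r(-10.4),.110,.054,.074,rng=.008,trim=.3))
# sub: right edge only the nose part
print(edges(c,t+d*.07,r(-10.4),.040,.054,.074,rng=.008,trim=.7))
print(edges(c,(.6351,.205),r(-10.4),.095,.0744,.0744))
s=pickle.load(open("side3.pkl","rb"))
print('side',edges(s,t+d*.07,r(-10.4),.040,.054,.074,rng=.008,trim=.7))
print('side',edges(s,(.6351,.205),r(-10.4),.095,.0744,.0744))
E
```

```text
{'back': (np.float64(1.28), np.float64(6.28), 25), 'front': (np.float64(-1.08), np.float64(-5.94), 19), 'left': (np.float64(-1.46), np.float64(1.75), 20), 'right': (np.float64(-5.29), np.float64(-1.79), 13)}
{'back': (np.float64(1.58), np.float64(0.9), 25), 'front': (np.float64(0.54), np.float64(-1.84), 16), 'left': (np.float64(-1.6), np.float64(-2.36), 12), 'right': (np.float64(3.94), np.float64(-7.21), 14)}
{'back': (np.float64(0.05), np.float64(-0.21), 25), 'front': (np.float64(-0.28), np.float64(-1.05), 22), 'left': (np.float64(0.95), np.float64(0.19), 21), 'right': (np.float64(0.44), np.float64(0.15), 25)}
side {'back': (np.float64(-0.88), np.float64(1.48), 21), 'front': (np.float64(2.45), np.float64(3.44), 18), 'left': (np.float64(4.67), np.float64(0.06), 14), 'right': (np.float64(-5.54), np.float64(-0.65), 25)}
side {'back': (np.float64(-1.82), np.float64(-0.11), 18), 'front': (np.float64(-0.49), np.float64(-0.17), 19), 'left': (np.float64(6.78), np.float64(-0.26), 23), 'right': (np.float64(-6.85), np.float64(0.32), 25)}
```

```bash
python3 - <<'E'
from h import *
d=np.array([.9836,-.1805]);e=np.array([.1805,.9836]);t=np.array([.4713,.2337])
o=[]
for n,(u,v) in dict(top=(195,160),side=(220,240)).items():
    c=pickle.load(open(n+"3.pkl","rb")); k=10
    a=cv2.resize(c["frame"][v-28:v+28,u-20:u+20],None,fx=k,fy=k,interpolation=cv2.INTER_NEAREST)
    def L(P,col):
        q=np.array([[(proj(c,p)[0]-u+20+.5)*k,(proj(c,p)[1]-v+28+.5)*k] for p in P]); cv2.polylines(a,[q.round().astype(np.int32)],True,col,1)
    z=.074
    L([[*(t+d*f+e*s),z] for f,s in((.092,.027),(.092,-.027),(-.018,-.027),(-.018,.027))],(0,255,255))
    b=np.array([.6351,.205])
    L([[*(b+d*f+e*s),.0744] for f,s in((.0475,.0372),(.0475,-.0372),(-.0475,-.0372),(-.0475,.0372))],(0,0,255))
    o.append(a)
cv2.imwrite("pics/b4.png",np.hstack(o))
E
```

```text
(no output)
```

View pics/b4.png

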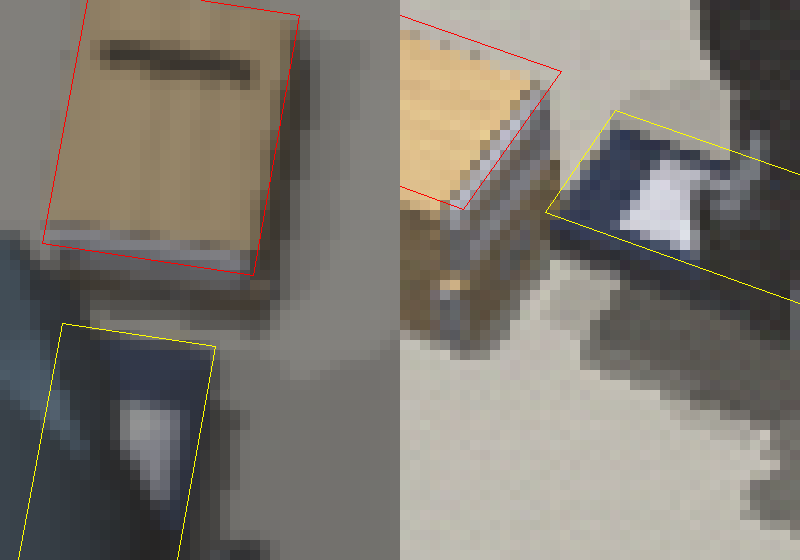

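Top view: the pack's right edge at px ~(196,167) and the box's front edge at ~(190,158) fit my centreline to within about 1.5 mm. I'm lowering to slot height and entering with a 1.5 mm left correction.

>>> {"method": "servo_tool", "body": {
  "motion": [
    {"dx": 0.0015,"dy": 0,"dz": 0.005,"ax": 0,"ay": 0,"az": 0,"grip": -1},
    {"dx": 0.0015,"dy": 0,"dz": 0.01,"ax": 0,"ay": 0,"az": 0,"grip": -1},
    {"dx": 0.0015,"dy": 0.006,"dz": 0.01,"ax": 0,"ay": 0,"az": 0,"grip": -1},
    {"dx": 0.0015,"dy": 0.014,"dz": 0.01,"ax": 0,"ay": 0,"az": 0,"grip": -1},
    {"dx": 0.0015,"dy": 0.02,"dz": 0.01,"ax": 0,"ay": 0,"az": 0,"grip": -1}
  ]
}}

```text
time: 10.1
tool_pos: [0.4916, 0.2321, 0.025]
orientation: [3.141, -0.0, 1.391]
force: [-0.2, -0.1, -0.7]
gripper_width: 0.0528
```

>>> {"method": "servo_tool", "body": {
  "motion": [
    {"dx": 0,"dy": 0.003,"dz": 0,"ax": 0,"ay": 0,"az": 0,"grip": -1},
    {"dx": 0,"dy": 0.006,"dz": 0,"ax": 0,"ay": 0,"az": 0,"grip": -1},
    {"dx": 0,"dy": 0.009,"dz": 0,"ax": 0,"ay": 0,"az": 0,"grip": -1},
    {"dx": 0,"dy": 0.012,"dz": 0,"ax": 0,"ay": 0,"az": 0,"grip": -1},
    {"dx": 0,"dy": 0.015,"dz": 0,"ax": 0,"ay": 0,"az": 0,"grip": -1}
  ]
}}

```text
time: 10.6
tool_pos: [0.505, 0.2296, 0.0249]
orientation: [-3.141, 0.0, 1.391]
force: [-0.0, 0.3, -1.0]
gripper_width: 0.0525
```

```bash
python3 go.py .4703 .2353 .0255 79.6
```

```text
d [-0.0006 -0.0352 -0.0006] a [-0.0002  0.      0.0019] | t 10.6 pos [0.505  0.2296 0.0249] rpy [-179.99    0.     79.71] F [-0.   0.3 -1. ] M [ 0.    0.08 -0.02] w 0.0525
```

>>> {"method": "servo_tool", "body": {
  "motion": [
    {"dx": 0,"dy": 0.003,"dz": -0.0007,"ax": 0,"ay": 0,"az": 0.002,"grip": -1},
    {"dx": 0,"dy": 0.006,"dz": -0.0007,"ax": 0,"ay": 0,"az": 0.002,"grip": -1},
    {"dx": 0,"dy": 0.009,"dz": -0.0007,"ax": 0,"ay": 0,"az": 0.002,"grip": -1},
    {"dx": 0,"dy": 0.012,"dz": -0.0007,"ax": 0,"ay": 0,"az": 0.002,"grip": -1},
    {"dx": 0,"dy": 0.015,"dz": -0.0007,"ax": 0,"ay": 0,"az": 0.002,"grip": -1}
  ]
}}

```text
time: 11.1
tool_pos: [0.5198, 0.2271, 0.0255]
orientation: [-3.141, -0.0, 1.389]
force: [-0.3, 0.7, -1.8]
gripper_width: 0.0524
```

```bash
python3 go.py .5703 .217 .0255 79.6
```

```text
d [-0.0009  0.0515  0.    ] a [-0.0002 -0.0001  0.    ] | t 11.1 pos [0.5198 0.2271 0.0255] rpy [-1.7999e+02 -1.0000e-02  7.9600e+01] F [-0.3  0.7 -1.8] M [0.12 0.13 0.02] w 0.0524
```

>>> {"method": "servo_tool", "body": {
  "motion": [
    {"dx": 0,"dy": 0.005,"dz": 0,"ax": 0,"ay": 0,"az": 0,"grip": -1},
    {"dx": 0,"dy": 0.01,"dz": 0,"ax": 0,"ay": 0,"az": 0,"grip": -1},
    {"dx": 0,"dy": 0.015,"dz": 0,"ax": 0,"ay": 0,"az": 0,"grip": -1},
    {"dx": 0,"dy": 0.02,"dz": 0,"ax": 0,"ay": 0,"az": 0,"grip": -1},
    {"dx": 0,"dy": 0.025,"dz": 0,"ax": 0,"ay": 0,"az": 0,"grip": -1}
  ]
}}

```text
time: 11.6
tool_pos: [0.5445, 0.223, 0.0255]
orientation: [-3.141, -0.001, 1.389]
force: [-0.8, 2.6, -1.1]
gripper_width: 0.0525
```

```bash
python3 go.py .5703 .217 .0255 79.6
```

```text
d [-0.0012  0.0265  0.    ] a [-0.0005 -0.0005  0.0002] | t 11.6 pos [0.5445 0.223  0.0255] rpy [-1.7997e+02 -3.0000e-02  7.9610e+01] F [-0.8  2.6 -1.1] M [0.4  0.2  0.07] w 0.0525
```

>>> {"method": "servo_tool", "body": {
  "motion": [
    {"dx": 0.0005,"dy": 0.004,"dz": 0,"ax": 0,"ay": 0,"az": 0,"grip": -1},
    {"dx": 0.0007,"dy": 0.008,"dz": 0,"ax": 0,"ay": 0,"az": 0,"grip": -1},
    {"dx": 0.0007,"dy": 0.012,"dz": 0,"ax": 0,"ay": 0,"az": 0,"grip": -1},
    {"dx": 0.0007,"dy": 0.016,"dz": 0,"ax": 0,"ay": 0,"az": 0,"grip": -1},
    {"dx": 0.0007,"dy": 0.02,"dz": 0,"ax": 0,"ay": 0,"az": 0,"grip": -1}
  ]
}}

```text
time: 12.1
tool_pos: [0.5642, 0.2197, 0.0255]
orientation: [-3.141, -0.0, 1.389]
force: [-1.0, 2.3, -1.6]
gripper_width: 0.0523
```

```bash
python3 go.py .5703 .217 .0255 79.6; python3 - <<'E'
from workcell import *
from h import *
o=[]
for n,(u,v) in dict(top=(195,160),side=(215,235)).items():
    c=capture(n); pickle.dump(c,open(n+"4.pkl","wb")); o.append(cv2.resize(c["frame"][v-30:v+30,u-30:u+30],None,fx=6.5,fy=6.5,interpolation=cv2.INTER_CUBIC))
cv2.imwrite("pics/b5.png",np.hstack(o))
E
```

```text
d [-0.0016  0.0065  0.    ] a [-0.0004 -0.0002 -0.0001] | t 12.1 pos [0.5642 0.2197 0.0255] rpy [-1.7998e+02 -1.0000e-02  7.9600e+01] F [-1.   2.3 -1.6] M [0.45 0.21 0.05] w 0.0523
```

View pics/b5.png

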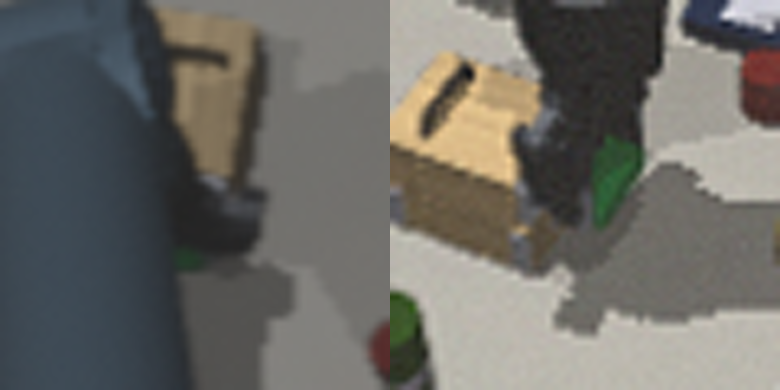

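>>> {"method": "servo_tool", "body": {
  "motion": [
    {"dx": 0.0003,"dy": 0.003,"dz": 0,"ax": 0,"ay": 0,"az": 0,"grip": -1},
    {"dx": 0.0003,"dy": 0.003,"dz": 0,"ax": 0,"ay": 0,"az": 0,"grip": 0.6},
    {"dx": 0.0003,"dy": 0.003,"dz": 0,"ax": 0,"ay": 0,"az": 0,"grip": 0.8},
    {"dx": 0.0003,"dy": 0.003,"dz": 0,"ax": 0,"ay": 0,"az": 0,"grip": 0.8},
    {"dx": 0.0003,"dy": 0.003,"dz": 0,"ax": 0,"ay": 0,"az": 0,"grip": 0.8}
  ]
}}

```text
time: 12.7
tool_pos: [0.5673, 0.2187, 0.0257]
orientation: [3.141, 0.0, 1.388]
force: [-0.6, -0.1, -0.4]
gripper_width: 0.0769
```

>>> {"method": "servo_tool", "body": {
  "motion": [
    {"dx": 0,"dy": -0.01,"dz": 0,"ax": 0,"ay": 0,"az": 0,"grip": 0.8},
    {"dx": 0,"dy": -0.025,"dz": 0,"ax": 0,"ay": 0,"az": 0,"grip": 0.8},
    {"dx": 0,"dy": -0.04,"dz": 0,"ax": 0,"ay": 0,"az": 0,"grip": 0.8},
    {"dx": 0,"dy": -0.055,"dz": 0,"ax": 0,"ay": 0,"az": 0,"grip": 0.8},
    {"dx": 0,"dy": -0.06,"dz": 0,"ax": 0,"ay": 0,"az": 0,"grip": 0.8}
  ]
}}

```text
time: 13.2
tool_pos: [0.5052, 0.2307, 0.0251]
orientation: [-3.139, 0.001, 1.391]
force: [-1.4, 0.4, -0.0]
gripper_width: 0.0768
```

>>> {"method": "servo_tool", "body": {
  "motion": [
    {"dx": 0,"dy": 0,"dz": 0,"ax": 0,"ay": 0,"az": 0,"grip": -1},
    {"dx": 0,"dy": 0,"dz": 0,"ax": 0,"ay": 0,"az": 0,"grip": -1},
    {"dx": 0,"dy": 0,"dz": 0,"ax": 0,"ay": 0,"az": 0,"grip": -1},
    {"dx": 0,"dy": 0,"dz": 0,"ax": 0,"ay": 0,"az": 0,"grip": -1},
    {"dx": 0,"dy": 0,"dz": 0,"ax": 0,"ay": 0,"az": 0,"grip": -1}
  ]
}}

```text
time: 13.7
tool_pos: [0.5087, 0.2298, 0.0256]
orientation: [3.141, 0.0, 1.388]
force: [0.4, 0.0, -0.2]
gripper_width: 0.0039
```

```bash
python3 go.py .5703 .217 .0255 79.6; python3 - <<'E'
from workcell import *
from h import *
o=[]
for n,(u,v) in dict(top=(195,160),side=(220,235)).items():
    c=capture(n); pickle.dump(c,open(n+"5.pkl","wb")); o.append(cv2.resize(c["frame"][v-30:v+30,u-30:u+30],None,fx=6.5,fy=6.5,interpolation=cv2.INTER_CUBIC))
cv2.imwrite("pics/b6.png",np.hstack(o))
E
```

```text
d [-0.0014  0.0629  0.0001] a [ 0.0004  0.     -0.0009] | t 13.7 pos [0.5087 0.2298 0.0256] rpy [179.97   0.    79.55] F [ 0.4  0.  -0.2] M [ 0.03 -0.03 -0.03] w 0.0039
```

View pics/b6.png

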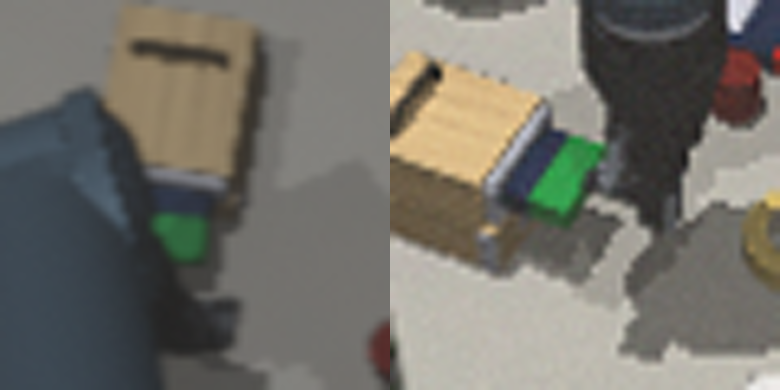

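>>> {"method": "servo_tool", "body": {
  "motion": [
    {"dx": 0,"dy": 0.008,"dz": 0,"ax": 0,"ay": 0,"az": 0,"grip": -1},
    {"dx": 0,"dy": 0.016,"dz": 0,"ax": 0,"ay": 0,"az": 0,"grip": -1},
    {"dx": 0,"dy": 0.021,"dz": 0,"ax": 0,"ay": 0,"az": 0,"grip": -1},
    {"dx": 0,"dy": 0.025,"dz": 0,"ax": 0,"ay": 0,"az": 0,"grip": -1},
    {"dx": 0,"dy": 0.028,"dz": 0,"ax": 0,"ay": 0,"az": 0,"grip": -1}
  ]
}}

```text
time: 14.3
tool_pos: [0.5363, 0.2248, 0.0256]
orientation: [3.141, 0.0, 1.389]
force: [-0.2, -0.5, -0.3]
gripper_width: -0.0001
```

>>> {"method": "servo_tool", "body": {
  "motion": [
    {"dx": 0,"dy": 0.001,"dz": 0,"ax": 0,"ay": 0,"az": 0,"grip": -1},
    {"dx": 0,"dy": 0.002,"dz": 0,"ax": 0,"ay": 0,"az": 0,"grip": -1},
    {"dx": 0,"dy": 0.003,"dz": 0,"ax": 0,"ay": 0,"az": 0,"grip": -1},
    {"dx": 0,"dy": 0.004,"dz": 0,"ax": 0,"ay": 0,"az": 0,"grip": -1},
    {"dx": 0,"dy": 0.005,"dz": 0,"ax": 0,"ay": 0,"az": 0,"grip": -1}
  ]
}}

```text
time: 14.8
tool_pos: [0.5404, 0.2242, 0.0255]
orientation: [-3.141, 0.0, 1.389]
force: [-1.3, 0.0, -1.0]
gripper_width: 0.0001
```

>>> {"method": "servo_tool", "body": {
  "motion": [
    {"dx": 0,"dy": 0.0008,"dz": 0,"ax": 0,"ay": 0,"az": 0,"grip": -1},
    {"dx": 0,"dy": 0.0016,"dz": 0,"ax": 0,"ay": 0,"az": 0,"grip": -1},
    {"dx": 0,"dy": 0.0024,"dz": 0,"ax": 0,"ay": 0,"az": 0,"grip": -1},
    {"dx": 0,"dy": 0.0032,"dz": 0,"ax": 0,"ay": 0,"az": 0,"grip": -1},
    {"dx": 0,"dy": 0.004,"dz": 0,"ax": 0,"ay": 0,"az": 0,"grip": -1}
  ]
}}

```text
time: 15.3
tool_pos: [0.5439, 0.2237, 0.0255]
orientation: [-3.14, 0.0, 1.389]
force: [-3.0, 0.4, 1.9]
gripper_width: 0.0001
```

>>> {"method": "servo_tool", "body": {
  "motion": [
    {"dx": 0,"dy": 0.0006,"dz": 0,"ax": 0,"ay": 0,"az": 0,"grip": -1},
    {"dx": 0,"dy": 0.0012,"dz": 0,"ax": 0,"ay": 0,"az": 0,"grip": -1},
    {"dx": 0,"dy": 0.0018,"dz": 0,"ax": 0,"ay": 0,"az": 0,"grip": -1},
    {"dx": 0,"dy": 0.0024,"dz": 0,"ax": 0,"ay": 0,"az": 0,"grip": -1},
    {"dx": 0,"dy": 0.003,"dz": 0,"ax": 0,"ay": 0,"az": 0,"grip": -1}
  ]
}}

```text
time: 15.8
tool_pos: [0.5439, 0.2239, 0.0251]
orientation: [-3.135, 0.001, 1.39]
force: [-7.7, 1.8, 5.9]
gripper_width: 0.0002
```

```bash
python3 go.py .5703 .217 .0255 79.6; python3 - <<'E'
from workcell import *
from h import *
o=[]
for n,(u,v) in dict(top=(195,160),side=(215,235)).items():
    c=capture(n); pickle.dump(c,open(n+"5.pkl","wb")); o.append(cv2.resize(c["frame"][v-30:v+30,u-30:u+30],None,fx=6.5,fy=6.5,interpolation=cv2.INTER_CUBIC))
cv2.imwrite("pics/b7.png",np.hstack(o))
E
```

```text
d [-0.002   0.0272 -0.0006] a [-0.007   0.0011  0.001 ] | t 15.8 pos [0.5439 0.2239 0.0251] rpy [-1.796e+02  6.000e-02  7.966e+01] F [-7.7  1.8  5.9] M [0.29 1.73 0.06] w 0.0002
```

View pics/b7.png

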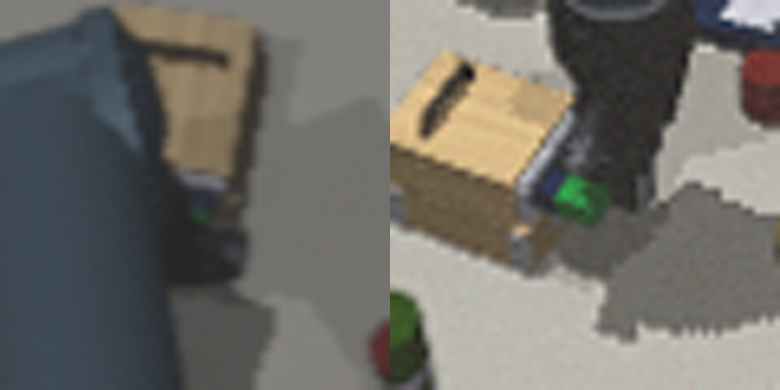

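It stalls with the force rising to 8 N and the tail computed about 35 mm out, so the pack is home. I'm backing off to check.

>>> {"method": "servo_tool", "body": {
  "motion": [
    {"dx": 0,"dy": -0.02,"dz": 0,"ax": 0,"ay": 0,"az": 0,"grip": -1},
    {"dx": 0,"dy": -0.05,"dz": -0.02,"ax": 0,"ay": 0,"az": 0,"grip": -1},
    {"dx": -0.03,"dy": -0.07,"dz": -0.05,"ax": 0,"ay": 0,"az": 0,"grip": 0.5},
    {"dx": -0.07,"dy": -0.09,"dz": -0.08,"ax": 0,"ay": 0,"az": 0,"grip": 0.5},
    {"dx": -0.11,"dy": -0.1,"dz": -0.1,"ax": 0,"ay": 0,"az": 0,"grip": 0.5}
  ]
}}

```text
time: 16.4
tool_pos: [0.4299, 0.1329, 0.1271]
orientation: [3.138, -0.002, 1.392]
force: [0.7, -0.4, 1.5]
gripper_width: 0.0433
```

```bash
python3 go.py .4681 .0353 .1 81.1; python3 - <<'E'
from workcell import *
from h import *
o=[]
for n,(u,v) in dict(top=(205,165),side=(220,235)).items():
    c=capture(n); pickle.dump(c,open(n+"6.pkl","wb")); o.append(cv2.resize(c["frame"][v-40:v+40,u-40:u+40],None,fx=5,fy=5,interpolation=cv2.INTER_CUBIC))
cv2.imwrite("pics/b8.png",np.hstack(o))
E
```

```text
d [-0.0892  0.0549  0.0271] a [ 0.0037 -0.0017 -0.0236] | t 16.4 pos [0.4299 0.1329 0.1271] rpy [ 1.7979e+02 -1.0000e-01  7.9750e+01] F [ 0.7 -0.4  1.5] M [-0.04 -0.03  0.01] w 0.0433
```

View pics/b8.png

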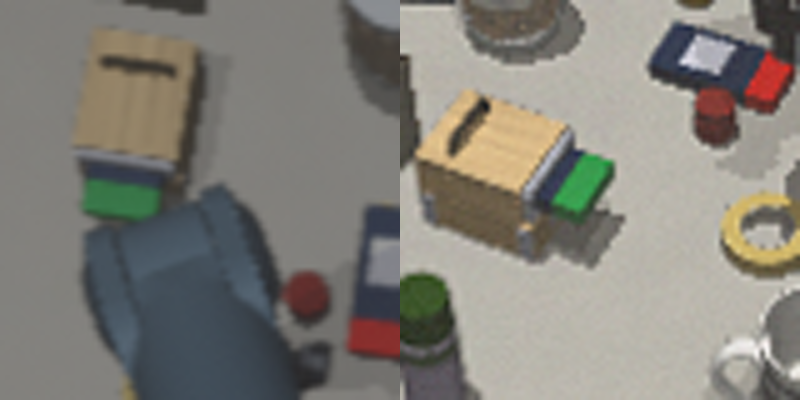

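```bash
python3 - <<'E'
from h import *
r=np.radians
d=np.array([.9836,-.1805]);m=np.array([.5883,.2136])
for n in("top6","side6"):
    c=pickle.load(open(n+".pkl","rb")); print(n,edges(c,m-d*.0175,r(-10.4),.035,.054,.063,trim=.5), edges(c,(.6351,.205),r(-10.4),.095,.0744,.0744))
    print(edges(c,(.5096,.0288),r(-8.9),.11,.054,.018))
E
```

```text
top6 {'back': (np.float64(3.38), np.float64(0.23), 25), 'front': (np.float64(-0.5), np.float64(5.92), 21), 'left': (np.float64(-0.0), np.float64(11.93), 24), 'right': (np.float64(-0.85), np.float64(-5.26), 25)} {'back': (np.float64(0.04), np.float64(-0.14), 25), 'front': (np.float64(-0.89), np.float64(-0.35), 25), 'left': (np.float64(1.02), np.float64(0.09), 21), 'right': (np.float64(0.43), np.float64(0.16), 25)}
{'back': (np.float64(0.63), np.float64(0.18), 25), 'front': (np.float64(0.61), np.float64(-0.92), 25), 'left': (np.float64(-0.61), np.float64(-1.02), 18), 'right': (np.float64(-0.86), np.float64(-1.12), 19)}
side6 {'back': (np.float64(3.31), np.float64(0.9), 25), 'front': (np.float64(6.95), np.float64(2.08), 25), 'left': (np.float64(5.92), np.float64(-1.26), 25), 'right': (np.float64(-6.58), np.float64(-0.94), 25)} {'back': (np.float64(-1.67), np.float64(0.75), 18), 'front': (np.float64(1.21), np.float64(-0.49), 20), 'left': (np.float64(6.81), np.float64(-0.13), 23), 'right': (np.float64(-6.75), np.float64(0.4), 25)}
{'back': (np.float64(-1.46), np.float64(-0.11), 25), 'front': (np.float64(3.46), np.float64(6.82), 25), 'left': (np.float64(4.13), np.float64(-2.18), 4), 'right': (np.float64(-6.31), np.float64(0.09), 18)}
```

Top view: the green tail stands 34.5 mm out, so it is home, and the force stall agrees. Now the red pack at its tail, with the fingers at about 64 mm because of the red pot.

>>> {"method": "servo_tool", "body": {
  "motion": [
    {"dx": -0.03,"dy": 0.018,"dz": 0.01,"ax": 0,"ay": 0,"az": -0.01,"grip": 0.5},
    {"dx": -0.06,"dy": 0.037,"dz": 0.02,"ax": 0,"ay": 0,"az": -0.02,"grip": 0.5},
    {"dx": -0.089,"dy": 0.055,"dz": 0.027,"ax": 0,"ay": 0,"az": -0.024,"grip": 0.5},
    {"dx": -0.089,"dy": 0.055,"dz": 0.027,"ax": 0,"ay": 0,"az": -0.024,"grip": 0.5},
    {"dx": -0.089,"dy": 0.055,"dz": 0.027,"ax": 0,"ay": 0,"az": -0.024,"grip": 0.5}
  ]
}}

```text
time: 17.0
tool_pos: [0.4682, 0.034, 0.0984]
orientation: [3.14, 0.001, 1.41]
force: [0.0, 0.4, 0.1]
gripper_width: 0.0641
```

```bash
python3 go.py .4681 .0353 .03 81.1
```

```text
d [ 0.0013 -0.0004  0.0684] a [ 0.0014  0.0007 -0.0057] | t 17.0 pos [0.4682 0.034  0.0984] rpy [1.7992e+02 4.0000e-02 8.0770e+01] F [0.  0.4 0.1] M [ 0.09 -0.01 -0.02] w 0.0641
```

>>> {"method": "servo_tool", "body": {
  "motion": [
    {"dx": 0.001,"dy": 0,"dz": 0.025,"ax": 0,"ay": 0,"az": -0.005,"grip": 0.5},
    {"dx": 0.001,"dy": 0,"dz": 0.05,"ax": 0,"ay": 0,"az": -0.005,"grip": 0.5},
    {"dx": 0.001,"dy": 0,"dz": 0.068,"ax": 0,"ay": 0,"az": -0.005,"grip": 0.5},
    {"dx": 0.001,"dy": 0,"dz": 0.068,"ax": 0,"ay": 0,"az": -0.005,"grip": 0.5},
    {"dx": 0.001,"dy": 0,"dz": 0.068,"ax": 0,"ay": 0,"az": -0.005,"grip": 0.5}
  ]
}}

```text
time: 17.5
tool_pos: [0.4676, 0.0373, 0.0307]
orientation: [3.141, 0.0, 1.42]
force: [-0.5, -0.3, 0.0]
gripper_width: 0.0642
```

```bash
python3 go.py .4681 .0353 -.013 81.1;  python3 - <<'E'
from workcell import *
from h import *
o=[]
for n,(u,v) in dict(top=(240,175),side=(245,205)).items():
    c=capture(n); pickle.dump(c,open(n+"7.pkl","wb")); o.append(cv2.resize(c["frame"][v-30:v+30,u-30:u+30],None,fx=6.5,fy=6.5,interpolation=cv2.INTER_CUBIC))
cv2.imwrite("pics/c1.png",np.hstack(o))
E
```

```text
d [-0.0019  0.0008  0.0437] a [0.0001 0.     0.0043] | t 17.5 pos [0.4676 0.0373 0.0307] rpy [179.99   0.    81.35] F [-0.5 -0.3  0. ] M [-0.   -0.03 -0.01] w 0.0642
```

View pics/c1.png

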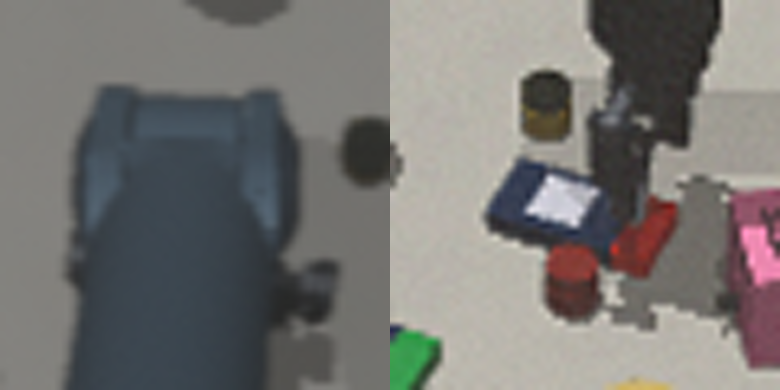

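```bash
python3 - <<'E'
from h import *
c=pickle.load(open("side7.pkl","rb"))
for z in(.06,.05,.04,.03,.02,.006): print(z,np.round(proj(c,(.4735,.0759,z)),1),np.round(proj(c,(.472,.069,z)),1))
print(np.round(proj(c,(.5017,.093,.0)),1))
E
```

```text
0.06 [250.8 207.6] [251.6 206.5]
0.05 [250.8 209.5] [251.6 208.3]
0.04 [250.8 211.3] [251.6 210.1]
0.03 [250.7 213.1] [251.6 212. ]
0.02 [250.7 214.9] [251.5 213.8]
0.006 [250.7 217.4] [251.5 216.3]
[242.6 220.3]
```

>>> {"method": "servo_tool", "body": {
  "motion": [
    {"dx": -0.002,"dy": 0.001,"dz": 0.01,"ax": 0,"ay": 0,"az": 0.004,"grip": 0.5},
    {"dx": -0.002,"dy": 0.001,"dz": 0.02,"ax": 0,"ay": 0,"az": 0.004,"grip": 0.5},
    {"dx": -0.002,"dy": 0.001,"dz": 0.03,"ax": 0,"ay": 0,"az": 0.004,"grip": 0.5},
    {"dx": -0.002,"dy": 0.001,"dz": 0.036,"ax": 0,"ay": 0,"az": 0.004,"grip": 0.5},
    {"dx": -0.002,"dy": 0.001,"dz": 0.038,"ax": 0,"ay": 0,"az": 0.004,"grip": 0.5}
  ]
}}

```text
time: 18.1
tool_pos: [0.467, 0.0339, -0.0086]
orientation: [-3.139, 0.001, 1.414]
force: [0.3, 0.2, 0.5]
gripper_width: 0.0637
```

>>> {"method": "servo_tool", "body": {
  "motion": [
    {"dx": 0,"dy": 0,"dz": 0.003,"ax": 0,"ay": 0,"az": 0,"grip": 0.5},
    {"dx": 0,"dy": 0,"dz": 0.006,"ax": 0,"ay": 0,"az": 0,"grip": 0.5},
    {"dx": 0,"dy": 0,"dz": 0.006,"ax": 0,"ay": 0,"az": 0,"grip": 0.5},
    {"dx": 0,"dy": 0,"dz": 0.006,"ax": 0,"ay": 0,"az": 0,"grip": 0.5},
    {"dx": 0,"dy": 0,"dz": 0.006,"ax": 0,"ay": 0,"az": 0,"grip": 0.5}
  ]
}}

```text
time: 18.6
tool_pos: [0.4683, 0.0342, -0.0132]
orientation: [3.141, -0.0, 1.414]
force: [-0.7, 0.1, -0.1]
gripper_width: 0.0641
```

```bash
python3 go.py .4681 .0353 -.013 81.1
```

```text
d [ 0.0011 -0.0004 -0.0002] a [ 0.0005 -0.0002 -0.0014] | t 18.6 pos [ 0.4683  0.0342 -0.0132] rpy [ 1.7997e+02 -1.0000e-02  8.1020e+01] F [-0.7  0.1 -0.1] M [ 0.01  0.04 -0.02] w 0.0641
```

Close gently.

>>> {"method": "servo_tool", "body": {
  "motion": [
    {"dx": 0.0005,"dy": 0,"dz": 0,"ax": 0,"ay": 0,"az": 0,"grip": 0.2},
    {"dx": 0.0005,"dy": 0,"dz": 0,"ax": 0,"ay": 0,"az": 0,"grip": -0.3},
    {"dx": 0.0005,"dy": 0,"dz": 0,"ax": 0,"ay": 0,"az": 0,"grip": -1},
    {"dx": 0.0005,"dy": 0,"dz": 0,"ax": 0,"ay": 0,"az": 0,"grip": -1},
    {"dx": 0.0005,"dy": 0,"dz": 0,"ax": 0,"ay": 0,"az": 0,"grip": -1}
  ],
  "newtons": 25
}}

```text
time: 19.1
tool_pos: [0.4684, 0.0349, -0.0129]
orientation: [3.141, -0.001, 1.414]
force: [-1.5, 0.0, 6.4]
gripper_width: 0.0532
```

>>> {"method": "servo_tool", "body": {
  "motion": [
    {"dx": 0,"dy": 0,"dz": 0,"ax": 0,"ay": 0,"az": 0,"grip": -1},
    {"dx": 0,"dy": 0,"dz": 0,"ax": 0,"ay": 0,"az": 0,"grip": -1},
    {"dx": 0,"dy": 0,"dz": 0,"ax": 0,"ay": 0,"az": 0,"grip": -1},
    {"dx": 0,"dy": 0,"dz": 0,"ax": 0,"ay": 0,"az": 0,"grip": -1},
    {"dx": 0,"dy": 0,"dz": 0,"ax": 0,"ay": 0,"az": 0,"grip": -1}
  ],
  "newtons": 60
}}

```text
time: 19.6
tool_pos: [0.4685, 0.0349, -0.0125]
orientation: [3.142, -0.001, 1.414]
force: [-3.0, 0.5, 9.1]
gripper_width: 0.0523
```

```bash
python3 go.py .4681 .0353 -.013 81.1
```

```text
d [ 0.0003 -0.0004  0.0005] a [ 0.     -0.0009 -0.0014] | t 19.6 pos [ 0.4685  0.0349 -0.0125] rpy [ 1.800e+02 -5.000e-02  8.102e+01] F [-3.   0.5  9.1] M [-0.    0.52  0.03] w 0.0523
```

>>> {"method": "servo_tool", "body": {
  "motion": [
    {"dx": 0,"dy": 0,"dz": -0.01,"ax": 0,"ay": 0,"az": 0,"grip": -1},
    {"dx": 0,"dy": 0,"dz": -0.03,"ax": 0,"ay": 0,"az": 0,"grip": -1},
    {"dx": 0,"dy": 0,"dz": -0.06,"ax": 0,"ay": 0,"az": 0,"grip": -1},
    {"dx": 0,"dy": 0,"dz": -0.09,"ax": 0,"ay": 0,"az": 0,"grip": -1},
    {"dx": 0,"dy": 0,"dz": -0.1,"ax": 0,"ay": 0,"az": 0,"grip": -1}
  ]
}}

```text
time: 20.1
tool_pos: [0.4702, 0.0348, 0.0892]
orientation: [3.137, -0.002, 1.414]
force: [-0.5, 0.5, -2.2]
gripper_width: 0.0514
```

```bash
python3 go.py .5003 -.257 .08 101.3;  python3 - <<'E'
from workcell import *
from h import *
o=[]
for n,(u,v) in dict(top=(240,175),side=(245,205)).items():
    c=capture(n); pickle.dump(c,open(n+"8.pkl","wb")); o.append(cv2.resize(c["frame"][v-30:v+30,u-30:u+30],None,fx=6.5,fy=6.5,interpolation=cv2.INTER_CUBIC))
cv2.imwrite("pics/c2.png",np.hstack(o))
E
```

```text
d [-0.2835  0.0754  0.0089] a [ 0.0052 -0.0015 -0.3544] | t 20.1 pos [0.4702 0.0348 0.0892] rpy [ 1.7972e+02 -1.4000e-01  8.0990e+01] F [-0.5  0.5 -2.2] M [0.03 0.03 0.02] w 0.0514
```

View pics/c2.png

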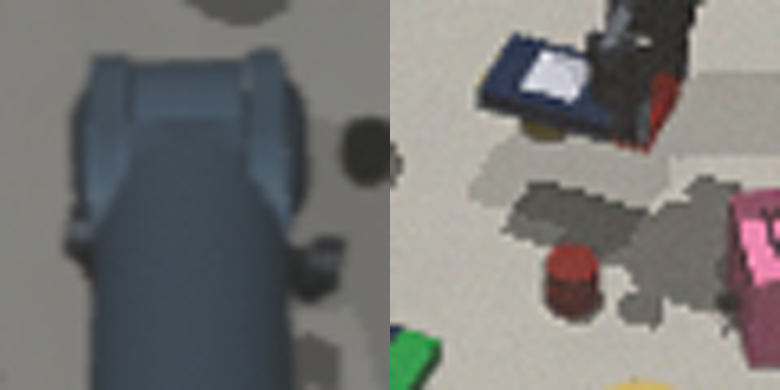

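The red pack is lifted level and the red pot is untouched at px (243,218). Carrying it to the charger.

>>> {"method": "servo_tool", "body": {
  "motion": [
    {"dx": -0.045,"dy": 0.0,"dz": 0,"ax": 0,"ay": 0,"az": -0.06,"grip": -1},
    {"dx": -0.09,"dy": 0.01,"dz": 0,"ax": 0,"ay": 0,"az": -0.12,"grip": -1},
    {"dx": -0.135,"dy": 0.02,"dz": 0,"ax": 0,"ay": 0,"az": -0.18,"grip": -1},
    {"dx": -0.18,"dy": 0.03,"dz": 0,"ax": 0,"ay": 0,"az": -0.24,"grip": -1},
    {"dx": -0.22,"dy": 0.04,"dz": 0,"ax": 0,"ay": 0,"az": -0.3,"grip": -1}
  ]
}}

```text
time: 20.7
tool_pos: [0.4713, -0.1907, 0.0846]
orientation: [-3.138, -0.001, 1.716]
force: [-0.1, 0.6, -1.0]
gripper_width: 0.0518
```

```bash
python3 go.py .5003 -.257 .05 101.3
```

```text
d [-0.0698  0.0193  0.0345] a [-0.0034 -0.0007 -0.0522] | t 20.7 pos [ 0.4713 -0.1907  0.0846] rpy [-1.798e+02 -4.000e-02  9.831e+01] F [-0.1  0.6 -1. ] M [-0.01 -0.03 -0.03] w 0.0518
```

>>> {"method": "servo_tool", "body": {
  "motion": [
    {"dx": -0.025,"dy": 0.006,"dz": 0,"ax": 0,"ay": 0,"az": -0.02,"grip": -1},
    {"dx": -0.05,"dy": 0.012,"dz": 0.01,"ax": 0,"ay": 0,"az": -0.04,"grip": -1},
    {"dx": -0.066,"dy": 0.019,"dz": 0.02,"ax": 0,"ay": 0,"az": -0.053,"grip": -1},
    {"dx": -0.066,"dy": 0.019,"dz": 0.034,"ax": 0,"ay": 0,"az": -0.053,"grip": -1},
    {"dx": -0.066,"dy": 0.019,"dz": 0.034,"ax": 0,"ay": 0,"az": -0.053,"grip": -1}
  ]
}}

```text
time: 21.2
tool_pos: [0.4978, -0.2495, 0.0486]
orientation: [-3.134, -0.005, 1.766]
force: [0.1, 0.5, -1.1]
gripper_width: 0.0518
```

>>> {"method": "servo_tool", "body": {
  "motion": [
    {"dx": 0,"dy": 0,"dz": 0,"ax": 0,"ay": 0,"az": 0,"grip": -1},
    {"dx": 0,"dy": 0,"dz": 0,"ax": 0,"ay": 0,"az": 0,"grip": -1},
    {"dx": 0,"dy": 0,"dz": 0,"ax": 0,"ay": 0,"az": 0,"grip": -1},
    {"dx": 0,"dy": 0,"dz": 0,"ax": 0,"ay": 0,"az": 0,"grip": -1},
    {"dx": 0,"dy": 0,"dz": 0,"ax": 0,"ay": 0,"az": 0,"grip": -1}
  ]
}}

```text
time: 21.7
tool_pos: [0.5019, -0.2512, 0.0531]
orientation: [3.141, 0.0, 1.768]
force: [0.2, 0.5, -2.5]
gripper_width: 0.0517
```

```bash
python3 go.py .5003 -.257 .0335 101.3;  python3 - <<'E'
from workcell import *
from h import *
d=np.array([.9806,.1959]);e=np.array([-.1959,.9806]);st=sense();t=st["tool_pos"][:2]
y=st["orientation"][2]-np.pi/2;pd=np.array([np.cos(y),np.sin(y)]);pe=np.array([-pd[1],pd[0]])
o=[]
for n,(u,v) in dict(top=(315,150),side=(237,157)).items():
    c=capture(n); pickle.dump(c,open(n+"9.pkl","wb")); k=10
    a=cv2.resize(c["frame"][v-28:v+28,u-20:u+20],None,fx=k,fy=k,interpolation=cv2.INTER_NEAREST)
    def L(P,col):
        q=np.array([[(proj(c,p)[0]-u+20+.5)*k,(proj(c,p)[1]-v+28+.5)*k] for p in P]); cv2.polylines(a,[q.round().astype(np.int32)],True,col,1)
    z=st["tool_pos"][2]+.0128+.018
    L([[*(t+pd*f+pe*s),z] for f,s in((.097,.027),(.097,-.027),(-.013,-.027),(-.013,.027))],(0,255,255))
    b=np.array([.671,-.2208])
    L([[*(b+d*f+e*s),.0744] for f,s in((.0475,.0372),(.0475,-.0372),(-.0475,-.0372),(-.0475,.0372))],(0,0,255))
    o.append(a)
cv2.imwrite("pics/c3.png",np.hstack(o))
E
```

```text
d [-0.0054 -0.0027  0.0196] a [ 0.0009  0.0002 -0.0005] | t 21.7 pos [ 0.5019 -0.2512  0.0531] rpy [1.7995e+02 1.0000e-02 1.0127e+02] F [ 0.2  0.5 -2.5] M [0.02 0.04 0.05] w 0.0517
```

View pics/c3.png

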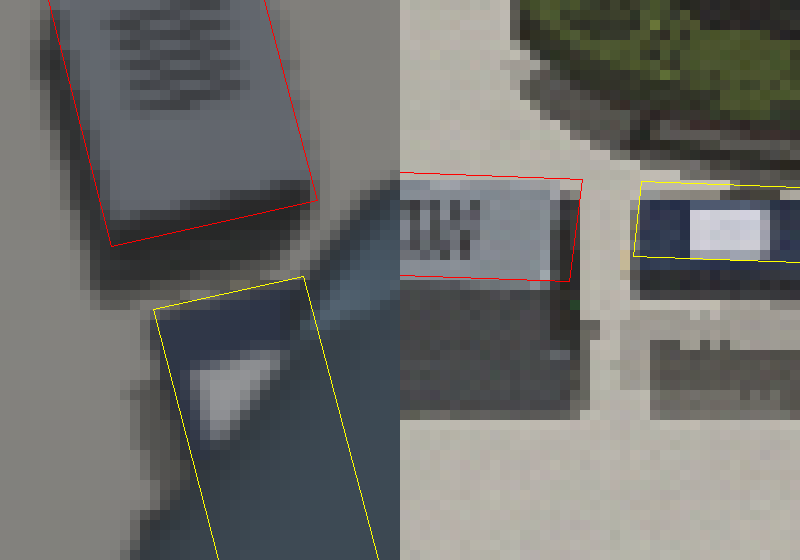

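The top view fits: pack outline with nose corner at px (310.5,152.5), charger front edge at ~(306,146). I'm correcting sideways and lowering to slot height.

>>> {"method": "servo_tool", "body": {
  "motion": [
    {"dx": -0.0055,"dy": 0,"dz": 0.008,"ax": 0,"ay": 0,"az": 0,"grip": -1},
    {"dx": -0.0055,"dy": 0,"dz": 0.0195,"ax": 0,"ay": 0,"az": 0,"grip": -1},
    {"dx": -0.0055,"dy": 0.005,"dz": 0.0195,"ax": 0,"ay": 0,"az": 0,"grip": -1},
    {"dx": -0.0055,"dy": 0.01,"dz": 0.0195,"ax": 0,"ay": 0,"az": 0,"grip": -1},
    {"dx": -0.0055,"dy": 0.015,"dz": 0.0195,"ax": 0,"ay": 0,"az": 0,"grip": -1}
  ]
}}

```text
time: 22.3
tool_pos: [0.5181, -0.2538, 0.0329]
orientation: [3.141, 0.0, 1.767]
force: [0.7, -0.4, -1.4]
gripper_width: 0.0519
```

>>> {"method": "servo_tool", "body": {
  "motion": [
    {"dx": 0,"dy": 0.002,"dz": 0,"ax": 0,"ay": 0,"az": 0,"grip": -1},
    {"dx": 0,"dy": 0.004,"dz": 0,"ax": 0,"ay": 0,"az": 0,"grip": -1},
    {"dx": 0,"dy": 0.006,"dz": 0,"ax": 0,"ay": 0,"az": 0,"grip": -1},
    {"dx": 0,"dy": 0.008,"dz": 0,"ax": 0,"ay": 0,"az": 0,"grip": -1},
    {"dx": 0,"dy": 0.01,"dz": 0,"ax": 0,"ay": 0,"az": 0,"grip": -1}
  ]
}}

```text
time: 22.8
tool_pos: [0.5271, -0.2521, 0.0331]
orientation: [-3.142, 0.0, 1.767]
force: [0.3, -0.5, -2.0]
gripper_width: 0.0518
```

```bash
python3 go.py .6076 -.2356 .0335 101.3
```

```text
d [ 0.0005  0.0821 -0.0004] a [-0.      0.     -0.0012] | t 22.8 pos [ 0.5271 -0.2521  0.0331] rpy [-180.      0.    101.23] F [ 0.3 -0.5 -2. ] M [-0.08  0.1   0.02] w 0.0518
```

>>> {"method": "servo_tool", "body": {
  "motion": [
    {"dx": 0.0005,"dy": 0.004,"dz": -0.0004,"ax": 0,"ay": 0,"az": -0.001,"grip": -1},
    {"dx": 0.0005,"dy": 0.007,"dz": -0.0004,"ax": 0,"ay": 0,"az": -0.001,"grip": -1},
    {"dx": 0.0005,"dy": 0.01,"dz": -0.0004,"ax": 0,"ay": 0,"az": -0.001,"grip": -1},
    {"dx": 0.0005,"dy": 0.014,"dz": -0.0004,"ax": 0,"ay": 0,"az": -0.001,"grip": -1},
    {"dx": 0.0005,"dy": 0.018,"dz": -0.0004,"ax": 0,"ay": 0,"az": -0.001,"grip": -1}
  ]
}}

```text
time: 23.3
tool_pos: [0.5449, -0.2485, 0.0335]
orientation: [3.142, 0.001, 1.767]
force: [-1.3, -1.6, -1.7]
gripper_width: 0.0519
```

>>> {"method": "servo_tool", "body": {
  "motion": [
    {"dx": 0,"dy": 0.004,"dz": 0,"ax": 0,"ay": 0,"az": 0,"grip": -1},
    {"dx": 0,"dy": 0.008,"dz": 0,"ax": 0,"ay": 0,"az": 0,"grip": -1},
    {"dx": 0,"dy": 0.012,"dz": 0,"ax": 0,"ay": 0,"az": 0,"grip": -1},
    {"dx": 0,"dy": 0.016,"dz": 0,"ax": 0,"ay": 0,"az": 0,"grip": -1},
    {"dx": 0,"dy": 0.02,"dz": 0,"ax": 0,"ay": 0,"az": 0,"grip": -1}
  ]
}}

```text
time: 23.8
tool_pos: [0.5643, -0.2446, 0.0335]
orientation: [-3.141, 0.001, 1.768]
force: [-1.4, -2.2, -0.9]
gripper_width: 0.0517
```

```bash
python3 go.py .6076 -.2356 .0335 101.3
```

```text
d [ 0.0004  0.0442 -0.0001] a [-0.0004  0.0005 -0.0005] | t 23.8 pos [ 0.5643 -0.2446  0.0335] rpy [-1.7998e+02  3.0000e-02  1.0127e+02] F [-1.4 -2.2 -0.9] M [-0.54  0.34 -0.22] w 0.0517
```

>>> {"method": "servo_tool", "body": {
  "motion": [
    {"dx": -0.0004,"dy": 0.006,"dz": 0,"ax": 0,"ay": 0,"az": 0,"grip": -1},
    {"dx": -0.0006,"dy": 0.013,"dz": 0,"ax": 0,"ay": 0,"az": 0,"grip": -1},
    {"dx": -0.0006,"dy": 0.02,"dz": 0,"ax": 0,"ay": 0,"az": 0,"grip": -1},
    {"dx": -0.0006,"dy": 0.027,"dz": 0,"ax": 0,"ay": 0,"az": 0,"grip": -1},
    {"dx": -0.0006,"dy": 0.033,"dz": 0,"ax": 0,"ay": 0,"az": 0,"grip": -1}
  ]
}}

```text
time: 24.3
tool_pos: [0.5975, -0.2381, 0.0334]
orientation: [3.142, 0.0, 1.768]
force: [-1.0, -2.6, -1.6]
gripper_width: 0.0522
```

>>> {"method": "servo_tool", "body": {
  "motion": [
    {"dx": 0,"dy": 0.0008,"dz": 0,"ax": 0,"ay": 0,"az": 0,"grip": -1},
    {"dx": 0,"dy": 0.0016,"dz": 0,"ax": 0,"ay": 0,"az": 0,"grip": -1},
    {"dx": 0,"dy": 0.0024,"dz": 0,"ax": 0,"ay": 0,"az": 0,"grip": -1},
    {"dx": 0,"dy": 0.0032,"dz": 0,"ax": 0,"ay": 0,"az": 0,"grip": -1},
    {"dx": 0,"dy": 0.004,"dz": 0,"ax": 0,"ay": 0,"az": 0,"grip": -1}
  ]
}}

```text
time: 24.8
tool_pos: [0.6002, -0.2375, 0.0334]
orientation: [-3.141, -0.0, 1.768]
force: [-1.5, -1.7, -1.6]
gripper_width: 0.0521
```

```bash
python3 go.py .6076 -.2356 .0335 101.3
```

```text
d [ 0.0004  0.0076 -0.0001] a [-0.0006 -0.0003 -0.0003] | t 24.8 pos [ 0.6002 -0.2375  0.0334] rpy [-1.7997e+02 -2.0000e-02  1.0128e+02] F [-1.5 -1.7 -1.6] M [-0.44  0.25 -0.19] w 0.0521
```

>>> {"method": "servo_tool", "body": {
  "motion": [
    {"dx": 0,"dy": 0.0008,"dz": 0,"ax": 0,"ay": 0,"az": 0,"grip": -1},
    {"dx": 0,"dy": 0.0016,"dz": 0,"ax": 0,"ay": 0,"az": 0,"grip": -1},
    {"dx": 0,"dy": 0.0024,"dz": 0,"ax": 0,"ay": 0,"az": 0,"grip": -1},
    {"dx": 0,"dy": 0.0032,"dz": 0,"ax": 0,"ay": 0,"az": 0,"grip": -1},
    {"dx": 0,"dy": 0.0032,"dz": 0,"ax": 0,"ay": 0,"az": 0,"grip": -1}
  ]
}}

```text
time: 25.3
tool_pos: [0.6012, -0.2372, 0.0328]
orientation: [-3.137, -0.002, 1.767]
force: [-4.5, -1.1, 0.0]
gripper_width: 0.0517
```

>>> {"method": "servo_tool", "body": {
  "motion": [
    {"dx": 0,"dy": 0.0006,"dz": 0,"ax": 0,"ay": 0,"az": 0,"grip": -1},
    {"dx": 0,"dy": 0.0012,"dz": 0,"ax": 0,"ay": 0,"az": 0,"grip": -1},
    {"dx": 0,"dy": 0.0018,"dz": 0,"ax": 0,"ay": 0,"az": 0,"grip": -1},
    {"dx": 0,"dy": 0.0018,"dz": 0,"ax": 0,"ay": 0,"az": 0,"grip": -1},
    {"dx": 0,"dy": 0.0018,"dz": 0,"ax": 0,"ay": 0,"az": 0,"grip": -1}
  ]
}}

```text
time: 25.8
tool_pos: [0.6012, -0.2372, 0.0327]
orientation: [-3.134, -0.003, 1.767]
force: [-7.4, -1.1, 3.0]
gripper_width: 0.0518
```

```bash
python3 go.py .6076 -.2356 .0335 101.3; python3 - <<'E'
from workcell import *
from h import *
o=[]
for n,(u,v) in dict(top=(315,150),side=(237,157)).items():
    c=capture(n); o.append(cv2.resize(c["frame"][v-30:v+30,u-30:u+30],None,fx=6.5,fy=6.5,interpolation=cv2.INTER_CUBIC))
cv2.imwrite("pics/c4.png",np.hstack(o))
E
```

```text
d [ 0.0003  0.0066 -0.0008] a [-0.0075 -0.0028 -0.0014] | t 25.8 pos [ 0.6012 -0.2372  0.0327] rpy [-1.7957e+02 -1.6000e-01  1.0122e+02] F [-7.4 -1.1  3. ] M [-0.48  1.69 -0.1 ] w 0.0518
```

View pics/c4.png

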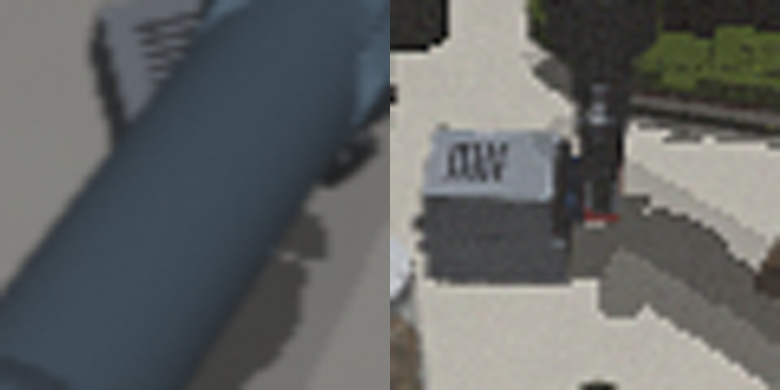

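It stalls at the same place with 7.4 N, so this pack is home too. I'll release, back straight out and check.

>>> {"method": "servo_tool", "body": {
  "motion": [
    {"dx": 0,"dy": -0.0028,"dz": 0,"ax": 0,"ay": 0,"az": 0,"grip": -1},
    {"dx": 0,"dy": -0.0028,"dz": 0,"ax": 0,"ay": 0,"az": 0,"grip": 0.8},
    {"dx": 0,"dy": -0.0028,"dz": 0,"ax": 0,"ay": 0,"az": 0,"grip": 0.8},
    {"dx": 0,"dy": -0.0028,"dz": 0,"ax": 0,"ay": 0,"az": 0,"grip": 0.8},
    {"dx": 0,"dy": -0.0028,"dz": 0,"ax": 0,"ay": 0,"az": 0,"grip": 0.8}
  ]
}}

```text
time: 26.4
tool_pos: [0.6042, -0.236, 0.0339]
orientation: [3.14, -0.0, 1.77]
force: [0.1, 0.5, -0.4]
gripper_width: 0.077
```

>>> {"method": "servo_tool", "body": {
  "motion": [
    {"dx": 0,"dy": -0.01,"dz": 0,"ax": 0,"ay": 0,"az": 0,"grip": 0.8},
    {"dx": 0,"dy": -0.025,"dz": 0,"ax": 0,"ay": 0,"az": 0,"grip": 0.8},
    {"dx": 0,"dy": -0.04,"dz": 0,"ax": 0,"ay": 0,"az": 0,"grip": 0.8},
    {"dx": 0,"dy": -0.055,"dz": 0,"ax": 0,"ay": 0,"az": 0,"grip": 0.8},
    {"dx": 0,"dy": -0.06,"dz": 0,"ax": 0,"ay": 0,"az": 0,"grip": 0.8}
  ]
}}

```text
time: 26.9
tool_pos: [0.5412, -0.2497, 0.0333]
orientation: [-3.14, -0.001, 1.766]
force: [0.0, -0.4, 0.7]
gripper_width: 0.0767
```

>>> {"method": "servo_tool", "body": {
  "motion": [
    {"dx": 0,"dy": -0.01,"dz": -0.02,"ax": 0,"ay": 0,"az": 0,"grip": 0.8},
    {"dx": 0.03,"dy": -0.01,"dz": -0.06,"ax": 0,"ay": 0,"az": 0,"grip": 0.8},
    {"dx": 0.07,"dy": -0.01,"dz": -0.09,"ax": 0,"ay": 0,"az": 0,"grip": 0.8},
    {"dx": 0.11,"dy": -0.01,"dz": -0.12,"ax": 0,"ay": 0,"az": 0,"grip": 0.8},
    {"dx": 0.15,"dy": -0.01,"dz": -0.12,"ax": 0,"ay": 0,"az": 0,"grip": 0.8}
  ]
}}

```text
time: 27.4
tool_pos: [0.5084, -0.1033, 0.1581]
orientation: [3.132, 0.002, 1.767]
force: [0.4, -0.3, -0.1]
gripper_width: 0.0765
```

>>> {"method": "servo_tool", "body": {
  "motion": [
    {"dx": 0.02,"dy": 0,"dz": 0,"ax": 0,"ay": 0,"az": 0,"grip": 0.8},
    {"dx": 0.03,"dy": 0,"dz": 0,"ax": 0,"ay": 0,"az": 0,"grip": 0.8},
    {"dx": 0.03,"dy": 0,"dz": 0,"ax": 0,"ay": 0,"az": 0,"grip": 0.8},
    {"dx": 0.03,"dy": 0,"dz": 0,"ax": 0,"ay": 0,"az": 0,"grip": 0.8},
    {"dx": 0.03,"dy": 0,"dz": 0,"ax": 0,"ay": 0,"az": 0,"grip": 0.8}
  ]
}}

```text
time: 27.9
tool_pos: [0.499, -0.0764, 0.1534]
orientation: [-3.141, 0.001, 1.765]
force: [-0.3, -0.5, -0.1]
gripper_width: 0.0764
```

```bash
python3 - <<'E'
from workcell import *
from h import *
o=[]
print(sense()["time"],sense()["force"],sense()["tool_pos"])
d=np.array([.9806,.1959]);r=np.radians
for n,(u,v) in dict(top=(315,150),side=(237,157)).items():
    c=capture(n);pickle.dump(c,open(n+"10.pkl","wb")); cv2.imwrite(f"pics/d_{n}.png",c["frame"]); o.append(cv2.resize(c["frame"][v-30:v+30,u-30:u+30],None,fx=6.5,fy=6.5,interpolation=cv2.INTER_CUBIC))
cv2.imwrite("pics/d1.png",np.hstack(o))
c=pickle.load(open("top10.pkl","rb"))
m=np.array([.6244,-.2301])
print(edges(c,m-d*.0175,r(11.3),.035,.054,.063,trim=.5))
c0=pickle.load(open("top0.pkl","rb"));print('initial green',edges(c0,m-d*.0175,r(11.3),.035,.054,.063,trim=.5))
d2=np.array([.9836,-.1805]);m2=np.array([.5883,.2136]);print('green',edges(c,m2-d2*.0175,r(-10.4),.035,.054,.063,trim=.5))
E
```

```text
27.9 [-0.27072062 -0.45659389 -0.09253158] [ 0.49900053 -0.07635533  0.15339522]
{'back': (np.float64(1.15), np.float64(4.17), 18), 'front': (np.float64(0.53), np.float64(-0.71), 25), 'left': (np.float64(-2.73), np.float64(-8.8), 22), 'right': (np.float64(3.11), np.float64(0.05), 25)}
initial green {'back': (np.float64(5.52), np.float64(0.07), 25), 'front': (np.float64(0.68), np.float64(-0.44), 24), 'left': (np.float64(-0.78), np.float64(-14.77), 17), 'right': (np.float64(2.13), np.float64(3.46), 25)}
green {'back': (np.float64(3.42), np.float64(0.58), 25), 'front': (np.float64(0.43), np.float64(4.57), 22), 'left': (np.float64(0.02), np.float64(12.17), 24), 'right': (np.float64(-0.52), np.float64(-10.38), 18)}
```

View pics/d1.png

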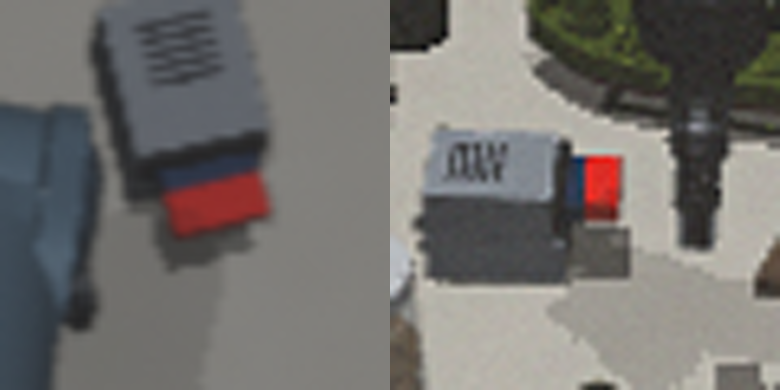

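View pics/d_top.png

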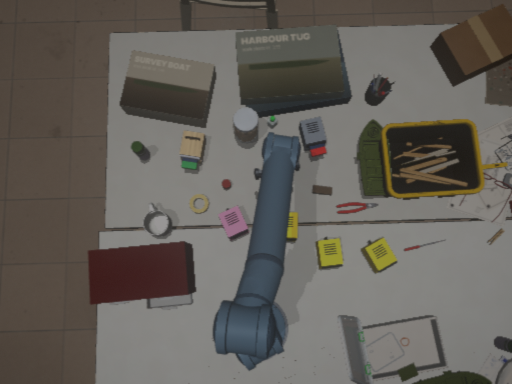

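The red tail shows where the green one was at first, about 34.5 mm out. To rule out it being a few mm short, I'll give it a short push with shut fingers.

```bash
python3 go.py .545 -.248 .15 101.3
```

```text
d [-0.1776  0.012   0.0035] a [-0.0004  0.0009 -0.0029] | t 28.0 pos [ 0.4989 -0.076   0.1533] rpy [-1.7998e+02  5.0000e-02  1.0113e+02] F [-0.4 -0.3 -0.1] M [ 0.01 -0.01  0.01] w 0.0766
```

>>> {"method": "servo_tool", "body": {
  "motion": [
    {"dx": -0.045,"dy": 0.002,"dz": 0,"ax": 0,"ay": 0,"az": 0,"grip": -1},
    {"dx": -0.09,"dy": 0.004,"dz": 0,"ax": 0,"ay": 0,"az": 0,"grip": -1},
    {"dx": -0.135,"dy": 0.006,"dz": 0,"ax": 0,"ay": 0,"az": 0,"grip": -1},
    {"dx": -0.17,"dy": 0.008,"dz": 0,"ax": 0,"ay": 0,"az": 0,"grip": -1},
    {"dx": -0.17,"dy": 0.008,"dz": 0,"ax": 0,"ay": 0,"az": 0,"grip": -1}
  ]
}}

```text
time: 28.5
tool_pos: [0.5393, -0.2483, 0.1542]
orientation: [-3.141, 0.007, 1.758]
force: [-0.7, -0.5, -0.5]
gripper_width: 0.0036
```

>>> {"method": "servo_tool", "body": {
  "motion": [
    {"dx": 0,"dy": 0,"dz": 0,"ax": 0,"ay": 0,"az": 0,"grip": -1},
    {"dx": 0,"dy": 0,"dz": 0,"ax": 0,"ay": 0,"az": 0,"grip": -1},
    {"dx": 0,"dy": 0,"dz": 0,"ax": 0,"ay": 0,"az": 0,"grip": -1},
    {"dx": 0,"dy": 0,"dz": 0,"ax": 0,"ay": 0,"az": 0,"grip": -1},
    {"dx": 0,"dy": 0,"dz": 0,"ax": 0,"ay": 0,"az": 0,"grip": -1}
  ]
}}

```text
time: 29.0
tool_pos: [0.5403, -0.2382, 0.1535]
orientation: [3.141, -0.001, 1.77]
force: [1.2, 0.0, 0.3]
gripper_width: 0.0004
```

```bash
python3 go.py .540 -.249 .028 101.3
```

```text
d [-0.0106 -0.0024  0.1255] a [ 0.0002 -0.0005  0.0018] | t 29.0 pos [ 0.5403 -0.2382  0.1535] rpy [ 1.7999e+02 -3.0000e-02  1.0140e+02] F [1.2 0.  0.3] M [ 0.   -0.   -0.01] w 0.0004
```

>>> {"method": "servo_tool", "body": {
  "motion": [
    {"dx": -0.01,"dy": -0.002,"dz": 0.035,"ax": 0,"ay": 0,"az": 0.002,"grip": -1},
    {"dx": -0.01,"dy": -0.002,"dz": 0.07,"ax": 0,"ay": 0,"az": 0.002,"grip": -1},
    {"dx": -0.01,"dy": -0.002,"dz": 0.1,"ax": 0,"ay": 0,"az": 0.002,"grip": -1},
    {"dx": -0.01,"dy": -0.002,"dz": 0.125,"ax": 0,"ay": 0,"az": 0.002,"grip": -1},
    {"dx": -0.01,"dy": -0.002,"dz": 0.125,"ax": 0,"ay": 0,"az": 0.002,"grip": -1}
  ]
}}

```text
time: 29.5
tool_pos: [0.5367, -0.2472, 0.0248]
orientation: [-3.134, -0.004, 1.767]
force: [-0.7, 0.8, -0.8]
gripper_width: -0.0001
```

>>> {"method": "servo_tool", "body": {
  "motion": [
    {"dx": 0,"dy": 0.005,"dz": 0,"ax": 0,"ay": 0,"az": 0,"grip": -1},
    {"dx": 0,"dy": 0.012,"dz": 0,"ax": 0,"ay": 0,"az": 0,"grip": -1},
    {"dx": 0,"dy": 0.02,"dz": 0,"ax": 0,"ay": 0,"az": 0,"grip": -1},
    {"dx": 0,"dy": 0.028,"dz": 0,"ax": 0,"ay": 0,"az": 0,"grip": -1},
    {"dx": 0,"dy": 0.033,"dz": 0,"ax": 0,"ay": 0,"az": 0,"grip": -1}
  ]
}}

```text
time: 30.0
tool_pos: [0.5747, -0.2427, 0.0295]
orientation: [3.139, 0.001, 1.767]
force: [0.2, -0.5, -0.1]
gripper_width: 0.0002
```

>>> {"method": "servo_tool", "body": {
  "motion": [
    {"dx": 0,"dy": 0.001,"dz": 0,"ax": 0,"ay": 0,"az": 0,"grip": -1},
    {"dx": 0,"dy": 0.002,"dz": 0,"ax": 0,"ay": 0,"az": 0,"grip": -1},
    {"dx": 0,"dy": 0.003,"dz": 0,"ax": 0,"ay": 0,"az": 0,"grip": -1},
    {"dx": 0,"dy": 0.004,"dz": 0,"ax": 0,"ay": 0,"az": 0,"grip": -1},
    {"dx": 0,"dy": 0.005,"dz": 0,"ax": 0,"ay": 0,"az": 0,"grip": -1}
  ]
}}

```text
time: 30.5
tool_pos: [0.577, -0.2423, 0.0284]
orientation: [-3.141, -0.0, 1.766]
force: [-0.8, -0.9, -0.6]
gripper_width: -0.0
```

```bash
python3 go.py .6076 -.2356 .028 101.3
```

```text
d [0.0007 0.0313 0.0004] a [-0.0004 -0.0001 -0.0024] | t 30.5 pos [ 0.577  -0.2423  0.0284] rpy [-1.7998e+02 -1.0000e-02  1.0116e+02] F [-0.8 -0.9 -0.6] M [ 0.01 -0.01 -0.04] w -0.0
```

>>> {"method": "servo_tool", "body": {
  "motion": [
    {"dx": 0,"dy": 0.0008,"dz": 0,"ax": 0,"ay": 0,"az": 0,"grip": -1},
    {"dx": 0,"dy": 0.0016,"dz": 0,"ax": 0,"ay": 0,"az": 0,"grip": -1},
    {"dx": 0,"dy": 0.0024,"dz": 0,"ax": 0,"ay": 0,"az": 0,"grip": -1},
    {"dx": 0,"dy": 0.0032,"dz": 0,"ax": 0,"ay": 0,"az": 0,"grip": -1},
    {"dx": 0,"dy": 0.004,"dz": 0,"ax": 0,"ay": 0,"az": 0,"grip": -1}
  ]
}}

```text
time: 31.0
tool_pos: [0.5808, -0.2415, 0.0284]
orientation: [-3.141, -0.0, 1.766]
force: [-2.1, -0.8, 0.9]
gripper_width: 0.0003
```

>>> {"method": "servo_tool", "body": {
  "motion": [
    {"dx": 0,"dy": 0.0006,"dz": 0,"ax": 0,"ay": 0,"az": 0,"grip": -1},
    {"dx": 0,"dy": 0.0012,"dz": 0,"ax": 0,"ay": 0,"az": 0,"grip": -1},
    {"dx": 0,"dy": 0.0018,"dz": 0,"ax": 0,"ay": 0,"az": 0,"grip": -1},
    {"dx": 0,"dy": 0.0018,"dz": 0,"ax": 0,"ay": 0,"az": 0,"grip": -1},
    {"dx": 0,"dy": 0.0018,"dz": 0,"ax": 0,"ay": 0,"az": 0,"grip": -1}
  ]
}}

```text
time: 31.5
tool_pos: [0.5809, -0.2414, 0.0281]
orientation: [-3.138, -0.001, 1.765]
force: [-4.7, 0.7, 2.4]
gripper_width: 0.0002
```

It stalls at once, so the red pack is fully home. Retreating for a last look.

>>> {"method": "servo_tool", "body": {
  "motion": [
    {"dx": 0,"dy": -0.02,"dz": 0,"ax": 0,"ay": 0,"az": 0,"grip": -1},
    {"dx": 0,"dy": -0.05,"dz": -0.02,"ax": 0,"ay": 0,"az": 0,"grip": -1},
    {"dx": 0,"dy": -0.06,"dz": -0.06,"ax": 0,"ay": 0,"az": 0,"grip": -1},
    {"dx": 0.02,"dy": -0.06,"dz": -0.1,"ax": 0,"ay": 0,"az": 0,"grip": -1},
    {"dx": 0.06,"dy": -0.06,"dz": -0.13,"ax": 0,"ay": 0,"az": 0,"grip": -1}
  ]
}}

```text
time: 32.0
tool_pos: [0.5143, -0.1979, 0.1619]
orientation: [3.135, 0.005, 1.758]
force: [0.9, 1.2, 0.0]
gripper_width: -0.0003
```

>>> {"method": "servo_tool", "body": {
  "motion": [
    {"dx": 0.04,"dy": -0.01,"dz": 0,"ax": 0,"ay": 0,"az": 0,"grip": -1},
    {"dx": 0.06,"dy": -0.01,"dz": 0,"ax": 0,"ay": 0,"az": 0,"grip": -1},
    {"dx": 0.06,"dy": -0.01,"dz": 0,"ax": 0,"ay": 0,"az": 0,"grip": -1},
    {"dx": 0.06,"dy": -0.01,"dz": 0,"ax": 0,"ay": 0,"az": 0,"grip": -1},
    {"dx": 0.06,"dy": -0.01,"dz": 0,"ax": 0,"ay": 0,"az": 0,"grip": -1}
  ]
}}

```text
time: 32.5
tool_pos: [0.4919, -0.1384, 0.1588]
orientation: [3.14, 0.001, 1.764]
force: [-0.2, 0.2, -0.5]
gripper_width: 0.0001
```

```bash
python3 - <<'E'
from workcell import *
from h import *
print(sense()["time"],sense()["force"],sense()["tool_pos"])
r=np.radians
c=capture("top");s=capture("side");cv2.imwrite("pics/e_side.png",s["frame"])
d=np.array([.9806,.1959]);m=np.array([.6244,-.2301]);print('red',edges(c,m-d*.0175,r(11.3),.035,.054,.063,trim=.5))
d2=np.array([.9836,-.1805]);m2=np.array([.5883,.2136]);print('green',edges(c,m2-d2*.0175,r(-10.4),.035,.054,.063,trim=.5))
o=[cv2.resize(c["frame"][v-25:v+25,u-25:u+25],None,fx=7.5,fy=7.5,interpolation=cv2.INTER_CUBIC) for u,v in((195,150),(313,140))]
cv2.imwrite("pics/e1.png",np.hstack(o))
E
```

```text
32.5 [-0.23806954  0.15626733 -0.5474388 ] [ 0.49187442 -0.13836861  0.15881454]
red {'back': (np.float64(-0.75), np.float64(1.95), 14), 'front': (np.float64(0.35), np.float64(-0.65), 10), 'left': (np.float64(-2.43), np.float64(5.78), 10), 'right': (np.float64(4.28), np.float64(7.42), 25)}
green {'back': (np.float64(3.41), np.float64(0.5), 25), 'front': (np.float64(0.41), np.float64(4.38), 22), 'left': (np.float64(-0.01), np.float64(12.07), 24), 'right': (np.float64(-0.47), np.float64(-11.23), 18)}
```

View pics/e1.png

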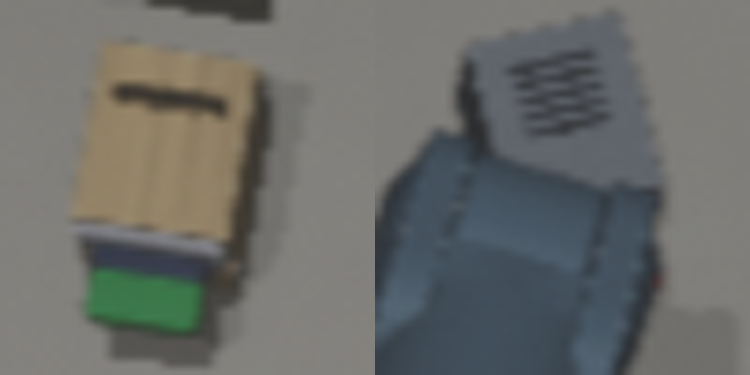

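View pics/e_side.png

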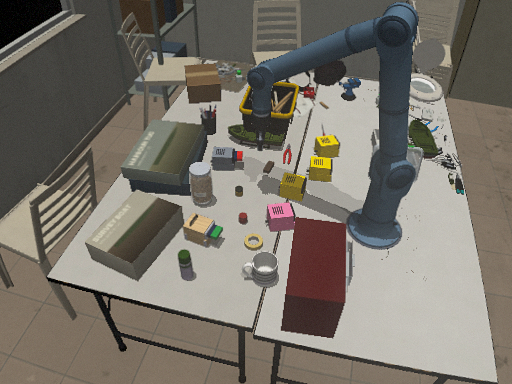

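The side view shows the red cap in the charger at (239,157) and the green cap in the box at (216,231). All the bystanders stand where they were and the arm is clear, so I'm handing in.

```bash
python3 -c "
from workcell import *
print(sign_off())"
```

```text
the job is handed in; nothing more can be done
None
```

The green pack is in the field box and the red pack is in the charger. Both went in nose first and were pushed home with shut fingers on the tail. I handed the job in at about 32.5 s; `sign_off()` gives no verdict.

- **Depth:** each push stalled against the slot's end, at about 8 N for green and 5 N for red. In the top view both tails stand about 34.5 mm out, where 35 mm is fully home.
- **Bystanders:** both pots, the jar, the glue, the spray can and the sanding block looked unmoved in the last pictures, though I judged this by eye and did not measure it. The wrist force was about zero at hand-in.

**What failed or disagreed:**
- My first grasp closed on nothing. The real fingertips were about 28 mm higher than the stated geometry, so I corrected the heights from the side view.
- The side camera read about 6 mm off the top camera sideways, and its figure for the green tail was unclear. I relied on the top view and the forces.
- In the last top picture the arm hid the red tail. Its depth there rests on the final stall and a top view taken just before the last push.

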